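Clamp bur blocks under the inspection lamp and set its tilt

ROBOT

A 6-joint arm with a two-finger parallel gripper is mounted at the origin on a cart in front of the work surface, level with it; the furniture and walls round the work are solid. World frame = base frame: x ahead of the robot, y to its left, z up, the work surface at z = 0. Lengths are in m, angles in rad, forces in N, time in s.
With the tool pointing down it reaches from about 0.425 to 0.925 m from the base axis. Payload 12.5 kg.
Tool frame: the origin (TCP) lies on the centre line of the jaws, within the pads' length; the fingertips stand 11 mm ahead of it and the grasp point (between the pads) lies 8 mm behind it; z points along the fingers, y is the line along which they close (so a half turn about z gives the same grasp; the last joint's range is limited). The gripper opens to 85 mm and grips with 20 to 120 N. Pads are 22 mm wide; open, the fingers measure 114 mm over their backs; the gripper's body (76 mm by 85 mm) begins 54 mm behind the grasp point. The pads swing forward as they close: fully open they stand 13 mm farther back than shut.
Start: joints at [-1.283, 0.491, 1.559, -0, 1.092, -0.106], TCP at [0.24, -0.577, 0.203] pointing down, gripper open.
Joint ranges: [-3.1, 3.1], [-0.84, 2.19], [0.05, 2.79], [-1.13, 4.28], [0.06, 2.93], [-2.69, 2.69]. Speed limits (rad/s): [2.22, 2.22, 2.79, 3.14, 3.14, 3.14].

INTERFACE

Orientations are given as a rotation vector (axis times angle).
In Python, from bench import r gives the robot as it stands.
- The arm moves only by the tool play_rows, never from a script. Its argument "deltas" is a list of rows, each a list of 6 numbers: the shift along the tool's x, y, z in cm, then the turn, a rotation vector about the tool's x, y, z in degrees. A call has 1 to 8 rows; each row is the pose to reach, as a shift and turn from the pose commanded when the call began, along the tool's axes at that moment; what a row does not reach only later rows make up. A row lasts 1/8 s, in which the tool goes at most 62.5 mm and 10.7 degrees, less where a joint would pass 70% of its speed; a pose out of reach is approached as far as the arm can. A call with a gripper value outside its range is refused whole. "claw" is the gripper command: -1 is fully open, 1 is shut, values between are in proportion, set as the call begins (left out, the last holds). The fingers move at their own pace and stop on an object; the grip force is fixed at half the most. Time passes only in rows, so rows that repeat a pose let the fingers close. It gives the time, the measured TCP pose, the force, the opening and the grip force at its end, in the units of the state.
- r.get_state(): the state, without advancing time (a new reading comes with each control period).
- r.snapshot(name): name is "scene" or "side" or "wrist"; returns a dict with "img" (384x512x3 uint8, red, green, blue), "vertical_fov" (degrees; the focal length in pixels is half the picture's height over the tangent of half this angle, whatever the lens; pixels are square), "cx", "cy" (the principal point, pixels), "eye" and "orientation" of the camera in the world; the wrist camera has in their place "mount" (4x4, takes a point from camera to tool coordinates, whose origin is the TCP and whose axes are the flange's). Camera axes: x right, y down, z forward; pixel columns grow to the right and rows downward; lengths in m; the calibration is good to about 2 mm. A picture is of the moment at which its call begins: read the wrist's pose just before it. There is no depth.
- r.finish_job(): hands the job in; it is judged then, once.
Trained networks look in a picture, given as the dict that the camera call returned (one of the last four; its "shot" number tells which), for a name from the list of things; names that differ only in an ending like _2 or _b are one class to them, and where a whole thing is asked for, a point or a joint stands for the part that bears it (a point fixed in the world has none). Each returns a list of dicts, best first, with "score" (0 to 1); they miss things now and then, are a little off and sometimes report something else, mostly with a low value. They report only what shows in the picture. A call takes as long as a camera call. They do not tell look-alikes from the thing itself.
- r.silhouettes(picture, name): "pixels" (384x512 bool, what is visible of it) and "bbox" ([left, top, width, height] in pixels, round what is visible of it).
The state is a dict: "time_s": time; "q": joint angles; "qvel": joint speeds; "joint_torque": joint torques, N m; "tcp_pos": TCP position; "orientation": TCP orientation; "ft_force": force on the tool from outside, world axes, zero at the start; "torque": the same for the moment, N m; "gripper_width": opening from 0.0 (shut) to 1.0 (fully open); "gripper_force": force on a finger pad.
Only numpy, scipy, OpenCV 4.12 (cv2) and the standard library are available. Lean on these libraries where they do the work, as an engineer would, in place of code of your own. Each camera call takes 0.05 s, during which the arm holds its last target. There are 200 camera calls.

TASK

Get the bur blocks ready for inspection: slide the holder's rail back, stand every blue bur block that lies on the worktop flat in the holder's channel, end to end, then push the rail up against the row and let go with its spring plunger pressed in about halfway, neither slack nor bottomed. Only then turn the inspection lamp square to its foot, so that it faces the holder, tilt it forward to the long mark on its scale, 40 degrees from upright, let go and make sure it stays there. Do not tip or push away the dosing cup and the bottle.

Things in the scene. Friction and masses are not known exactly. Their poses are not given: they have to be found in the camera images.
- block_1: blue bur block with short burs standing in its top (no obstacle to a grasp); solid body 34 (x) x 76 (y) x 22 (z), 40 high with burs, 0.16 kg; origin at the centre of its underside, z up. Starts on the worktop right of the holder. Grasp across the 34 mm sides. Two or three blocks are present; an absent one reads None from the start.
- block_2: like block_1
- block_3: like block_1
- holder: fixed aluminium channel, 70 (x) x 340 (y); origin on its underside at the channel's centre line, z up. Channel floor 8 above the underside, 39 wide between 6 thick walls whose tops are at z = 15. End stop at the -y end (the left, seen from the robot), 30 high, inner face at y = -150. The rail with its spring plunger runs in the +y end. Blocks go in along y, any order, either way round.
- rail (a joint): the holder's sliding rail: 0 fully back (open, at the +y end), grows to 0.19 m towards the stop (-y). Friction holds it where it is left (7 N to move it). With the plunger free, its face stands 258 mm minus this value from the stop. It starts so far closed that two blocks do not fit.
- rail_grip (a point): grip point on the rail's upright black handle, 70 above the holder's underside; handle 20 (holder x) x 16 (holder y), top 16 above this point, free down to 35 below it. In the holder's frame its y is 153 mm minus the rail value; the free plunger's face is 45 nearer the stop. Axes as the holder's.
- plunger (a joint): how far the spring plunger is pressed back into the rail: 0 free, 0.022 m bottomed; about 1 N at first touch, plus 0.2 N per mm. Halfway is 0.011.
- lamp (a joint): lamp tilt about its level friction hinge, rad: 0 upright, positive leaning forward (the way its light face looks: the stand's -x at swivel 0, over the holder); range -0.7 to 1.4. 40 degrees is 0.698, where the white scale disc on the lamp's -y side has its long mark. Friction (0.3 N m) holds it where it is left.
- swivel (a joint): turn of the lamp on its foot about the upright axis, rad: 0 square to the foot, facing the holder; positive anticlockwise from above (handle swung back); range -0.9 to 0.9. Friction (0.25 N m) holds it where it is left.
- lamp_grip (a point): middle of the lamp's side handle: steel bar 12 in diameter, 50 long along the tilt axis, out from the -y side of the lamp head, 100 from the tilt axis, free above, below and on both flanks; the head beside it is 16 thick and rises 18 above the bar. At tilt a and swivel 0 it lies, in the lamp_hinge frame, at (-100 sin a, -92, 100 cos a); swivel s turns this about z. Pan and tilt with it.
- lamp_hinge (a point): fixed point where the lamp's tilt axis crosses its upright swivel axis, 90 above the worktop; frame of the lamp's foot: z up, x to the back, y the tilt axis at swivel 0. Foot 90 (x) x 110 (y).
- dosing_cup: clear white dosing cup, 55 across and 55 high, standing loose just left of the lamp; origin at the centre of its underside. Leave it.
- bottle: white bottle with blue cap, 54 across, 130 high, standing loose further left of the lamp; origin at the centre of its underside. Leave it.
Mind the look-alikes: they are no part of the job. What is shaped like the block_2 but pink is not meant.

How it is judged:
On the way, in this order (a step that is already met when the one before it is completed fails the run):
1. every block present stands flat in the channel (x of block_1 in the frame of holder between -0.006 and 0.006 m and y of block_1 in the frame of holder between -0.125 and 0.09 m and z of each of block_1, block_2, block_3 in the frame of holder below 0.012 m and angle between each of block_1, block_2, block_3's own z axis and vertical below 0.08 rad and x of block_2 in the frame of holder between -0.006 and 0.006 m and y of block_2 in the frame of holder between -0.125 and 0.09 m and x of block_3 in the frame of holder between -0.006 and 0.006 m and y of block_3 in the frame of holder between -0.125 and 0.09 m), for 0.2 s.
2. the rail is closed on the row, the plunger pressed in about halfway, and let go (all of step 1 and value of joint plunger between 0.005 and 0.018 m and contact force between the fingers and anything else below 0.3 N), for 0.5 s.
3. the lamp is square to its foot, tilted 40 degrees, and stays there with nothing touching it (value of joint swivel between -0.12 and 0.12 rad and value of joint lamp between 0.618 and 0.778 rad and contact force between the fingers and anything else below 0.3 N), for 1 s.
At the end, for the whole second after the job is handed in: All present blocks stand flat in the channel (within 6 mm of its centre line, tilt under 0.08 rad) between stop and plunger, the plunger is pressed in 5 to 18 mm, and the lamp rests at 0.698 rad tilt, within 0.08, and square to its foot within 0.12 rad (all of step 1 and value of joint plunger between 0.005 and 0.018 m and value of joint swivel between -0.12 and 0.12 rad and value of joint lamp between 0.618 and 0.778 rad and velocity of joint lamp between -0.02 and 0.02 rad/s and velocity of joint swivel between -0.02 and 0.02 rad/s); the robot touches nothing.
It fails at once if the dosing cup or the bottle is tipped or pushed away (over 40 mm) (angle between any of dosing_cup, bottle's own z axis and vertical above 0.5 rad or distance of any of dosing_cup, bottle from where it was at the start of the episode above 0.04 m).
Of block_1, block_2, block_3 only 2 to 3 are there at a start; the rules pass over those that are not, and their reading is None.
At some moment in a run one of block_1, block_2, block_3 may be knocked a few centimetres aside while the robot is not near it.
It also fails if it takes over 208 s, if anything falls off the work surface, if the arm or the gripper's body presses on something with over 40 N, if the wrist force passes 120 N, or if a joint passes its speed limit or range.

## Working session

There is one attempt and no reset: what is moved stays moved. The work goes in short steps, Python scripts to look and compute and a tool call to move; the robot and the scene stay as the last step left them, time stands still between calls to the robot, and variables do not carry over. Pictures are saved under pics/ and viewed, at most 14 in all, crops included, and the job is handed in when it is done.

Besides the shell and the picture viewer there is one more tool, called as name(argument=value, ...), one argument or row to a line, values as JSON. play_rows: Moves the arm, as the interface text tells. Its arguments: {"type":"object","properties":{"deltas":{"type":"array"},"claw":{"type":"number"}},"required":["deltas"]}

```bash
ls; mkdir -p pics
python3 - <<'E'
from bench import r
import cv2,numpy as np
print(r.get_state())
for n in("scene","side","wrist"):
    p=r.snapshot(n); cv2.imwrite(f"pics/{n}0.png",p["img"][:,:,::-1])
    print(n,{k:v for k,v in p.items() if k!="img"})
E
```

```text
pics
{'time_s': 0.0, 'q': array([-1.28262478e+00,  4.91551102e-01,  1.55948709e+00, -1.00380756e-05,
        1.09169328e+00, -1.05582178e-01]), 'qvel': array([ 3.51653724e-04, -8.48297336e-04,  4.65468158e-04, -9.81254863e-05,
       -3.79089295e-04,  1.28353853e-03]), 'joint_torque': array([-2.27343560e-03, -6.18452239e+01, -2.61598760e+01, -2.22562162e-04,
        3.97863536e-03,  1.57872768e-05]), 'tcp_pos': array([ 0.23973646, -0.57689544,  0.20242005]), 'orientation': array([-3.07979141e+00, -6.14304499e-01,  1.76952004e-04]), 'ft_force': array([0.06126652, 0.34510675, 0.06079356]), 'torque': array([-0.00958079,  0.03641766,  0.04627088]), 'gripper_force': 0.0, 'gripper_width': 0.9999692493628554}
scene {'vertical_fov': 57.38134090056962, 'cx': 252.43027812276463, 'cy': 185.32208350268576, 'eye': array([0.13145329, 0.3740229 , 0.81294899]), 'orientation': array([-0.76630738,  2.60342461, -1.08279571]), 'shot': 1}
side {'vertical_fov': 55.370451678167804, 'cx': 264.2746001596904, 'cy': 188.65557474836737, 'eye': array([ 0.0759806 , -0.87045911,  0.58568528]), 'orientation': array([-2.02615739,  0.55257776, -0.33508595]), 'shot': 2}
wrist {'vertical_fov': 70.47415451835398, 'cx': 253.2926118113243, 'cy': 195.5611989749401, 'mount': array([[-5.51864871e-04, -9.64982362e-01, -2.62314193e-01,
         6.63622590e-02],
       [ 9.99999801e-01, -4.52676413e-04, -4.38558073e-04,
         2.48867451e-04],
       [ 3.04457358e-04, -2.62314383e-01,  9.64982421e-01,
        -1.71281582e-01],
       [ 0.00000000e+00,  0.00000000e+00,  0.00000000e+00,
         1.00000000e+00]]), 'shot': 3}
```

Run:
```python
import cv2,numpy as np
a=cv2.imread("pics/scene0.png");b=cv2.imread("pics/side0.png")
cv2.imwrite("pics/scene0b.png",cv2.resize(a,(800,600),interpolation=cv2.INTER_CUBIC))
cv2.imwrite("pics/side0b.png",cv2.resize(b,(800,600),interpolation=cv2.INTER_CUBIC))
```

```text
(no output)
```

View pics/scene0b.png

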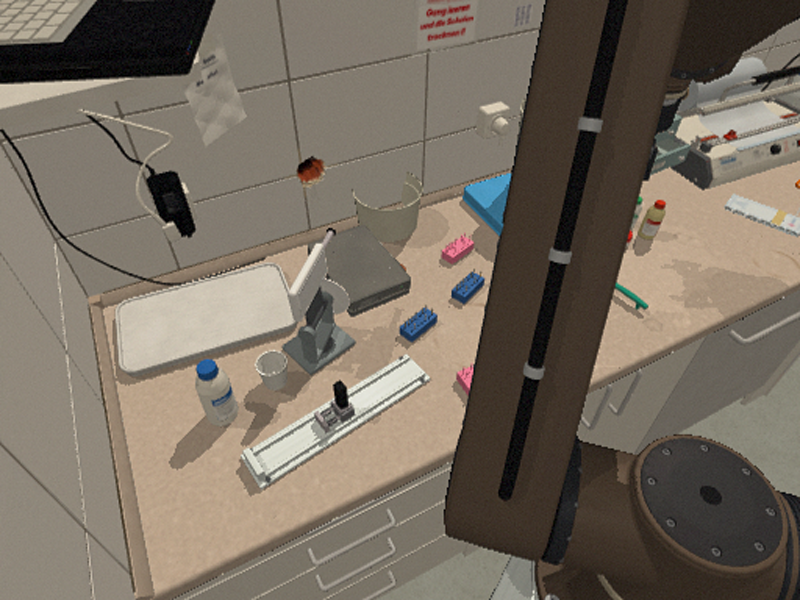

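View pics/side0b.png

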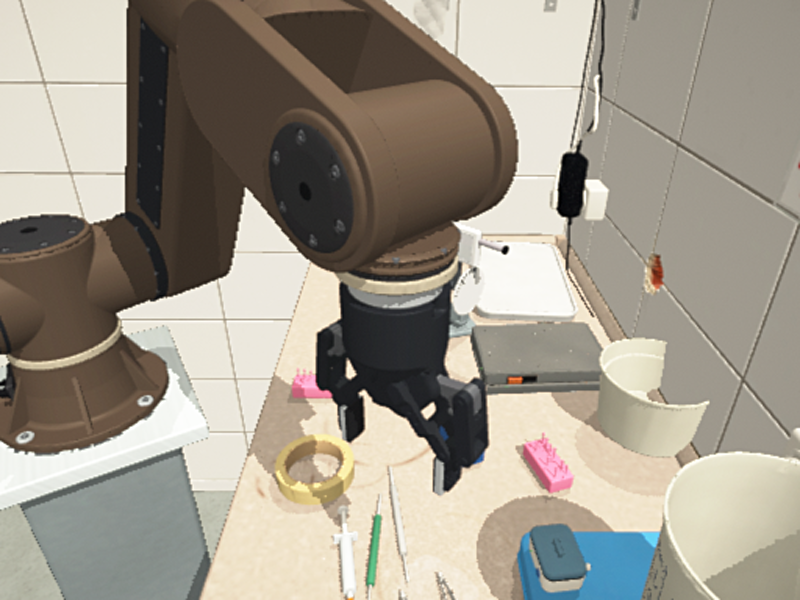

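The scene view shows two blue blocks (418,322 and 467,287 in the enlarged picture), the holder (245,460 to 425,375), and the lamp at (320,310). It also shows the cup at (270,368), the bottle at (215,395) and pink look-alikes. The arm may be hiding more.

```bash
cat > h.py <<'E'
import numpy as np,cv2
from scipy.spatial.transform import Rotation as R
from bench import r
def cam(p,st=None):
    f=192/np.tan(np.radians(p["vertical_fov"])/2)
    if "mount" in p:
        M=np.array(p["mount"]);Rt=R.from_rotvec(st["orientation"]).as_matrix()
        return f,p["cx"],p["cy"],Rt@M[:3,:3],Rt@M[:3,3]+st["tcp_pos"]
    return f,p["cx"],p["cy"],R.from_rotvec(p["orientation"]).as_matrix(),np.array(p["eye"])
def proj(c,P):
    f,cx,cy,Rm,e=c; q=(np.atleast_2d(P)-e)@Rm
    return np.c_[cx+f*q[:,0]/q[:,2],cy+f*q[:,1]/q[:,2]]
def onz(c,uv,z):
    f,cx,cy,Rm,e=c; uv=np.atleast_2d(uv).astype(float)
    d=np.c_[(uv[:,0]-cx)/f,(uv[:,1]-cy)/f,np.ones(len(uv))]@Rm.T
    return e+d*((z-e[2])/d[:,2])[:,None]
def shot(n,save=None):
    st=r.get_state();p=r.snapshot(n)
    if save: cv2.imwrite(f"pics/{save}.png",cv2.resize(p["img"][:,:,::-1],(800,600),interpolation=cv2.INTER_CUBIC))
    return p,cam(p,st)
def down(yaw): # tool z down, tool x at world angle yaw
    c,s=np.cos(yaw),np.sin(yaw); return np.array([[c,s,0],[s,-c,0],[0,0,-1.]])
def delta(pos,Rm,frm=None):
    st=r.get_state()
    p0,R0=(st["tcp_pos"],R.from_rotvec(st["orientation"]).as_matrix()) if frm is None else frm
    return np.round(np.r_[R0.T@(np.array(pos)-p0)*100,R.from_matrix(R0.T@Rm).as_rotvec(degrees=True)],2)
def blue(p):
    h=cv2.cvtColor(p["img"],cv2.COLOR_RGB2HSV)
    m=cv2.inRange(h,(105,130,30),(125,255,200))
    n,l,s,ce=cv2.connectedComponentsWithStats(m)
    return [(l==i,s[i]) for i in range(1,n) if s[i][4]>40]
E
python3 - <<'E'
from h import *
p,c=shot("scene")
for n in ("block_1","holder","rail","lamp","dosing_cup","bottle"):
    for d in r.silhouettes(p,n):
        v,u=np.nonzero(d["pixels"]); 
        pts=np.c_[u,v].astype(np.float32); w=onz(c,pts,0.01)[:,:2]
        box=cv2.minAreaRect(w.astype(np.float32))
        print(n,round(d["score"],2),d["bbox"],"wc",w.mean(0).round(3),np.round(box[0],3),np.round(box[1],3),round(box[2],1),"col",p["img"][d["pixels"]].mean(0).round())
# holder corners hand (800x600 px)
print(onz(c,np.array([[405,355],[430,377],[263,487],[240,458]])*.64,0.015).round(3))
st=r.get_state();print(R.from_rotvec(st["orientation"]).as_matrix().round(2))
E
```

```text
block_1 0.64 [256.8, 196.3, 22.9, 20.0] wc [ 0.482 -0.249] [ 0.482 -0.25 ] [0.087 0.045] 79.3 col [ 51.  79. 112.]
block_1 0.61 [279.5, 149.5, 28.2, 17.4] wc [ 0.522 -0.487] [ 0.523 -0.488] [0.093 0.051] 75.6 col [180.  96. 111.]
block_1 0.51 [292.0, 174.0, 18.5, 21.6] wc [ 0.447 -0.393] [ 0.447 -0.394] [0.093 0.041] 84.9 col [ 53.  79. 110.]
holder 0.74 [185.7, 147.5, 31.8, 61.7] wc [ 0.729 -0.224] [ 0.75  -0.248] [0.084 0.311] 33.1 col [129. 124. 116.]
holder 0.67 [154.7, 226.1, 119.2, 86.4] wc [0.491 0.009] [ 0.498 -0.006] [0.339 0.099] 70.5 col [177. 176. 166.]
rail 0.8 [204.1, 241.8, 20.7, 32.8] wc [ 0.502 -0.016] [ 0.499 -0.015] [0.056 0.092] 10.2 col [69. 66. 64.]
lamp 0.86 [186.8, 145.3, 30.0, 65.9] wc [ 0.727 -0.221] [ 0.749 -0.246] [0.084 0.315] 33.3 col [130. 125. 117.]
lamp 0.57 [160.4, 222.6, 24.7, 28.5] wc [ 0.647 -0.014] [ 0.645 -0.016] [0.055 0.091] 63.0 col [137. 131. 119.]
lamp 0.55 [204.4, 239.9, 22.9, 37.1] wc [ 0.502 -0.015] [ 0.5   -0.015] [0.058 0.095] 13.4 col [73. 69. 66.]
bottle 0.74 [123.7, 231.0, 28.6, 41.8] wc [0.696 0.082] [0.701 0.079] [0.059 0.151] 63.9 col [115. 118. 116.]
[[ 0.46  -0.167  0.015]
 [ 0.396 -0.149  0.015]
 [ 0.506  0.165  0.015]
 [ 0.569  0.149  0.015]]
[[ 0.92  0.38 -0.  ]
 [ 0.38 -0.92 -0.  ]
 [-0.    0.   -1.  ]]
```

Run:
```python
from h import *
print(delta([.52,-.1,.35],down(np.radians(70))), delta([.3,-.5,.33],down(np.radians(33))))
```

```text
[ 44.18 -33.31 -14.7    0.     0.   -47.44] [  8.52  -4.82 -12.7    0.     0.   -10.44]
```

play_rows(
  deltas=[
    [2,-1,-6,0,0,0],
    [8.5,-4.8,-12,0,0,-10],
    [44,-33,-14.7,0,0,-47.4],
    [44,-33,-14.7,0,0,-47.4],
    [44,-33,-14.7,0,0,-47.4],
    [44,-33,-14.7,0,0,-47.4],
    [44,-33,-14.7,0,0,-47.4],
    [44,-33,-14.7,0,0,-47.4],
  ],
  claw=-1,
)

```text
time_s: 1.5
tcp_pos: [0.4674, -0.1952, 0.3395]
orientation: [2.574, 1.801, 0.0]
ft_force: [1.0, -1.3, -0.5]
gripper_width: 1.002
gripper_force: 0.0
```

play_rows(
  deltas=[
    [0,0,0,0,0,0],
    [0,0,0,0,0,0],
  ],
)

```text
time_s: 1.75
tcp_pos: [0.4667, -0.1972, 0.3389]
orientation: [2.573, 1.802, -0.001]
ft_force: [0.4, -0.9, 0.0]
gripper_width: 0.998
gripper_force: 0.0
```

Run:
```python
from h import *
shot("wrist","w1");shot("scene","s1")
```

```text
(no output)
```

View pics/w1.png

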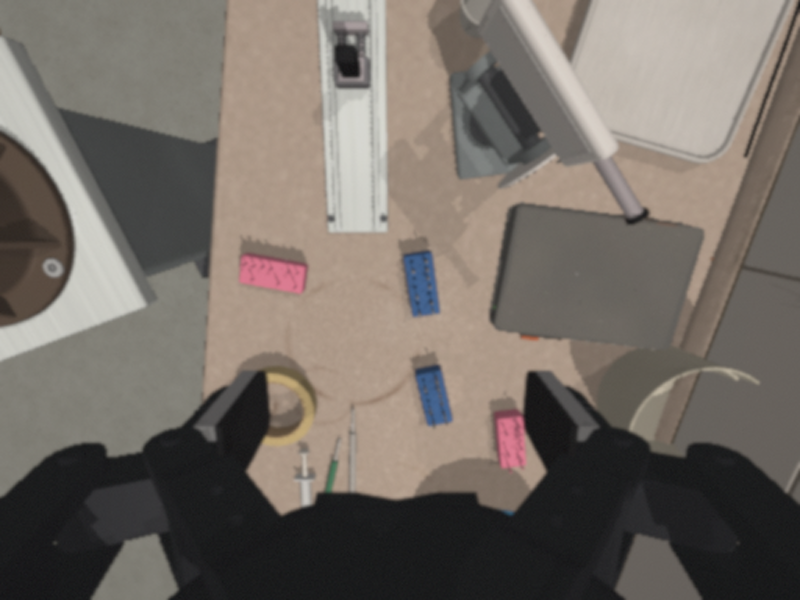

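View pics/s1.png

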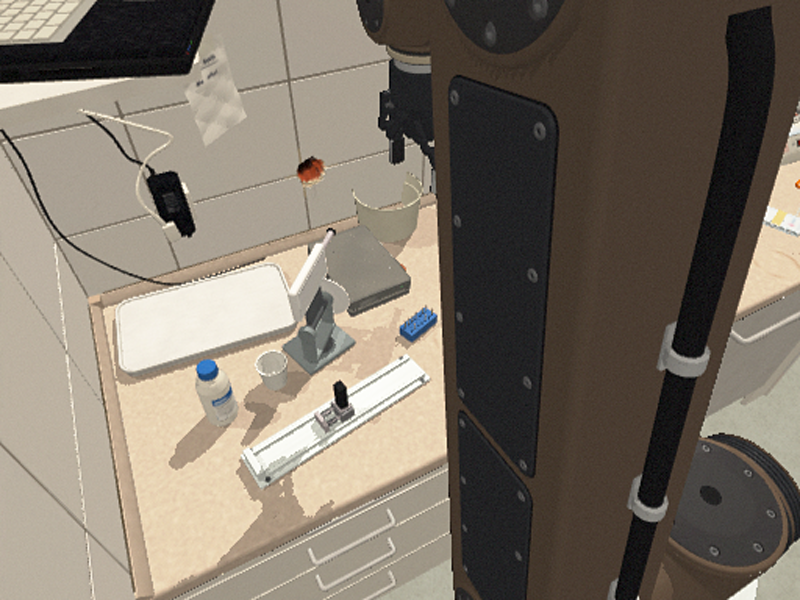

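```bash
cat >> h.py <<'E'
from scipy.optimize import minimize
def boxpts(x,y,yaw,sx=.034,sy=.076,z0=0,z1=.022):
    c,s=np.cos(yaw),np.sin(yaw)
    return np.array([[x+c*a-s*b,y+s*a+c*b,z] for a in(-sx/2,sx/2) for b in(-sy/2,sy/2) for z in(z0,z1)])
def fitblock(c,mask,z0=0):
    v,u=np.nonzero(mask); w=onz(c,np.c_[u,v],z0+.015)[:,:2].astype(np.float32)
    b=cv2.minAreaRect(w); e=cv2.boxPoints(b); l=e[1]-e[0] if np.linalg.norm(e[1]-e[0])>np.linalg.norm(e[2]-e[1]) else e[2]-e[1]
    x0=[*b[0],np.arctan2(l[1],l[0])-np.pi/2]
    S=4
    u0,v0=u.min()-8,v.min()-8; W,H=(np.ptp(u)+17)*S,(np.ptp(v)+17)*S
    M=cv2.resize(mask[max(v0,0):v0+H//S,max(u0,0):u0+W//S].astype(np.uint8),None,fx=S,fy=S,interpolation=cv2.INTER_NEAREST)
    def cost(q):
        h=cv2.convexHull(((proj(c,boxpts(*q,z0=z0,z1=z0+.022))-[max(u0,0),max(v0,0)]+.5)*S).astype(np.float32)).astype(np.int32)
        I=np.zeros_like(M);cv2.fillConvexPoly(I,h,1)
        return (I!=M).sum()/M.sum()
    o=minimize(cost,x0,method="Nelder-Mead",options=dict(initial_simplex=np.array(x0)+np.array([[0,0,0],[.01,0,0],[0,.01,0],[0,0,.15]])))
    return o.x,o.fun
E
python3 - <<'E'
from h import *
p,c=shot("wrist")
for m,s in blue(p):
    if s[4]>150:
        q,f=fitblock(c,m);print(s,q.round(4),"deg",np.degrees(q[2]).round(1),round(f,2))
print(onz(c,np.array([[330,232],[387,230],[320,0],[384,0],[331,100]])*.64,0.015).round(4))
print("handle",onz(c,np.array([[347,45],[347,75]])*.64,0.08).round(4))
print(c[4])
p,c=shot("side","side1")
for m,s in blue(p): print(s,onz(c,[[s[0]+s[2]/2,s[1]+s[3]/2]],.01).round(3))
E
```

```text
[260 162  18  37 316] [ 0.4789 -0.249  -0.2223] deg -12.7 1.49
[268 236  18  33 224] [ 0.4453 -0.3975 -0.1876] deg -10.8 2.05
[[ 0.4018 -0.1535  0.015 ]
 [ 0.4643 -0.1741  0.015 ]
 [ 0.4811  0.0645  0.015 ]
 [ 0.5418  0.0422  0.015 ]
 [ 0.4562 -0.0249  0.015 ]]
handle [[ 0.4913 -0.0025  0.08  ]
 [ 0.4822 -0.0252  0.08  ]]
[ 0.48929044 -0.13597019  0.51013516]
[261 141   8   7  51] [[0.796 0.322 0.01 ]]
[263 232  21  24 267] [[ 0.479 -0.25   0.01 ]]
[282 268  28  31 428] [[ 0.447 -0.394  0.01 ]]
```

View pics/side1.png

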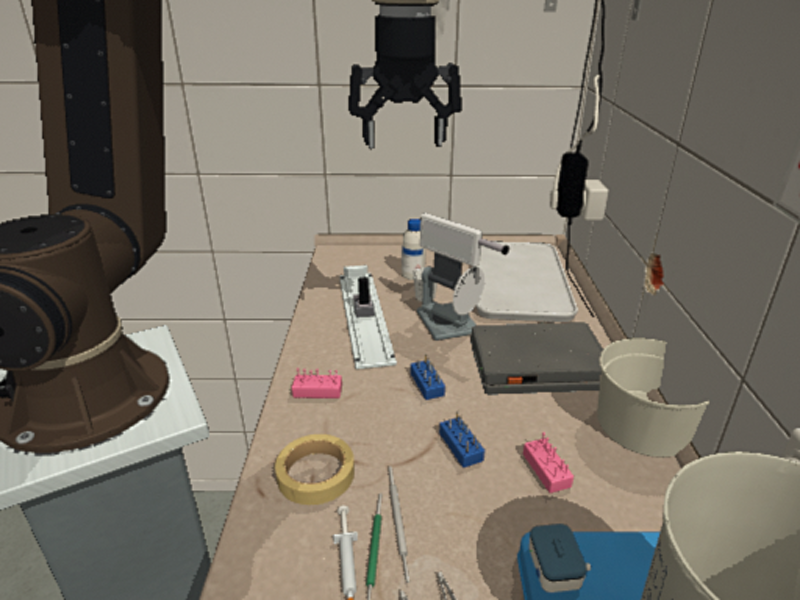

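Run:
```python
from h import *
print(delta([.487,-.03,.22],down(np.radians(70.2))))
```

```text
[ 1.650e+01 -3.840e+00  1.189e+01 -1.000e-02  1.000e-02 -3.500e-01]
```

play_rows(
  deltas=[
    [16.5,-3.8,11.9,0,0,-0.3],
    [16.5,-3.8,11.9,0,0,-0.3],
    [16.5,-3.8,11.9,0,0,-0.3],
    [16.5,-3.8,11.9,0,0,-0.3],
    [16.5,-3.8,11.9,0,0,-0.3],
    [16.5,-3.8,11.9,0,0,-0.3],
    [16.5,-3.8,11.9,0,0,-0.3],
  ],
)

```text
time_s: 2.82
tcp_pos: [0.488, -0.0303, 0.2208]
orientation: [2.57, 1.805, 0.001]
ft_force: [0.3, -0.9, -0.1]
gripper_width: 0.997
gripper_force: 0.0
```

Run:
```python
from h import *
p,c=shot("wrist","w2"); np.save("w2.npy",np.array([c[3],np.tile(c[4],(3,1))]))
print(c[4],r.get_state()["tcp_pos"])
```

```text
[0.51033638 0.03199046 0.39211022] [ 0.48788129 -0.03010673  0.22072361]
```

View pics/w2.png

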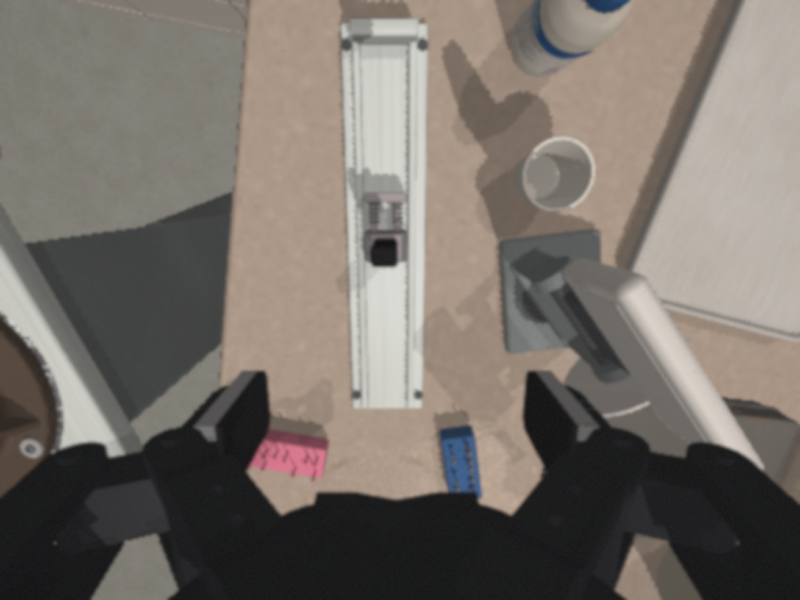

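Run:
```python
from h import *
p,c=shot("wrist")
g=lambda a,z:onz(c,np.array(a)*.64,z)[:,:2]
s=g([[347,45],[422,45],[357,394],[417,394]],.008); print("screws",s.round(4))
e=g([[353,407],[422,407]],.006);print("end",e.round(4),np.linalg.norm(e[0]-e[1]))
w=g([[354,130],[413,130],[361,390],[413,390]],.015);print("walls?",w.round(4),np.linalg.norm(w[0]-w[1]))
t=g([[342,22],[427,22],[347,39],[424,40]],.03);print("stop",t.round(4),np.linalg.norm(t[0]-t[1]))
ax=(s[0]+s[1]-s[2]-s[3])/2;print("axis",np.degrees(np.arctan2(ax[1],ax[0])),np.linalg.norm(ax))
h=g([[384.5,253]],.086);print("handle top",h.round(4))
f=g([[501,240],[598,231],[606,345],[509,352]],.008);print("foot",f.round(4),f.mean(0),[np.linalg.norm(f[i]-f[(i+1)%4]).round(4) for i in range(4)],np.degrees(np.arctan2(*(f[0]-f[3])[::-1])))
for m,s in blue(p): print(s)
```

```text
screws [[ 0.5121  0.1511]
 [ 0.5688  0.1307]
 [ 0.4082 -0.1386]
 [ 0.4642 -0.1589]]
end [[ 0.3987 -0.1515]
 [ 0.464  -0.1752]] 0.06949031011841889
walls? [[ 0.4946  0.0889]
 [ 0.5405  0.0724]
 [ 0.4153 -0.1328]
 [ 0.4628 -0.15  ]] 0.04879118640032514
stop [[0.5141 0.1598]
 [0.5739 0.1382]
 [0.5135 0.1481]
 [0.5679 0.1277]] 0.06355035818109975
axis 70.20776875430606 0.30784629049583323
handle top [[ 0.4881 -0.0064]]
foot [[ 0.5851 -0.0408]
 [ 0.669  -0.0626]
 [ 0.6521 -0.1718]
 [ 0.5624 -0.147 ]] [ 0.61713737 -0.10555632] [np.float64(0.0867), np.float64(0.1105), np.float64(0.0931), np.float64(0.1086)] 77.9338520399095
[376   0  25   7 117]
[345  21  18  15  64]
[284 276  19  39 369]
```

```bash
cat >> h.py <<'E'
HC=np.array([.4886,-.0037]);HY=np.radians(70.2)
yh=-np.array([np.cos(HY),np.sin(HY)]); xh=np.array([yh[1],-yh[0]])
def H(x,y,z): return np.r_[HC+xh*x+yh*y,z]
def toH(p): d=np.asarray(p)[:2]-HC; return np.array([d@xh,d@yh])
E
python3 - <<'E'
from h import *
print(delta(H(0,.0027,.10),down(HY)),delta(H(0,.0027,.064),down(HY)))
E
```

```text
[ 2.220e+00 -8.200e-01  1.206e+01  6.000e-02 -0.000e+00 -1.000e-02] [ 2.220e+00 -8.300e-01  1.566e+01  6.000e-02 -0.000e+00 -1.000e-02]
```

play_rows(
  deltas=[
    [2.2,-0.8,5,0,0,0],
    [2.2,-0.8,10,0,0,0],
    [2.2,-0.8,15.6,0,0,0],
    [2.2,-0.8,15.6,0,0,0],
    [2.2,-0.8,15.6,0,0,0],
  ],
)

```text
time_s: 3.55
tcp_pos: [0.4884, -0.006, 0.0656]
orientation: [2.569, 1.807, 0.002]
ft_force: [-0.4, -0.3, 0.4]
gripper_width: 0.996
gripper_force: 0.0
```

play_rows(
  deltas=[
    [0,0,0,0,0,0],
    [0,0,0,0,0,0],
    [0,0,0,0,0,0],
    [0,0,0,0,0,0],
    [0,0,0,0,0,0],
    [0,0,0,0,0,0],
  ],
  claw=1,
)

```text
time_s: 4.3
tcp_pos: [0.4875, -0.0056, 0.064]
orientation: [-2.569, -1.808, 0.0]
ft_force: [-0.3, -0.1, 1.0]
gripper_width: -0.001
gripper_force: 0.0
```

Run:
```python
from h import *
shot("wrist","w3")
```

```text
(no output)
```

View pics/w3.png

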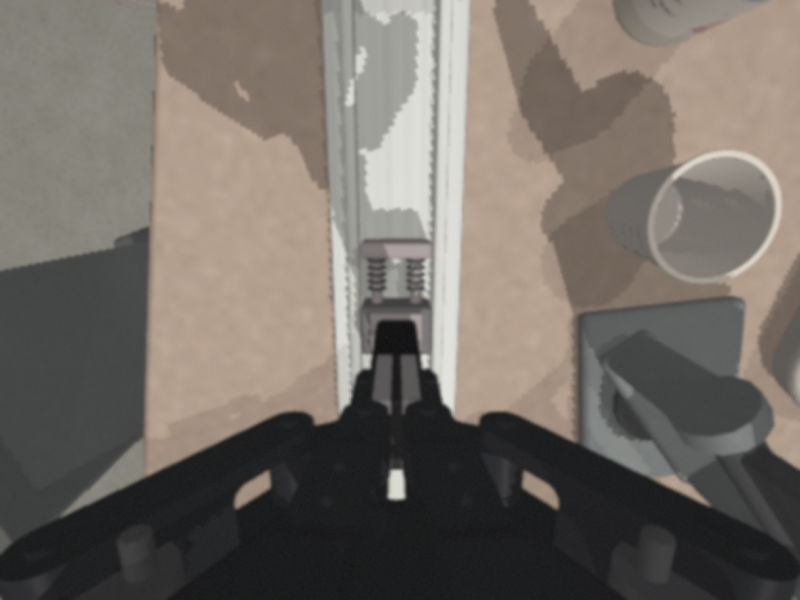

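Run:
```python
from h import *
p,c=shot("wrist")
for px,z in (([396,322],.086),([396,335],.086),([396,240],.03),([396,302],.03),([396,350],.02),([396,302],.045)):
    print(px,z,toH(onz(c,np.array([px])*.64,z)[0]).round(4))
print(toH(r.get_state()["tcp_pos"]),c[4])
```

```text
[396, 322] 0.086 [ 0.0002 -0.0172]
[396, 335] 0.086 [ 0.0002 -0.0121]
[396, 240] 0.03 [ 0.0002 -0.0409]
[396, 302] 0.03 [ 0.0002 -0.0101]
[396, 350] 0.02 [0.0002 0.0194]
[396, 302] 0.045 [ 0.0002 -0.014 ]
[0.00035539 0.00220921] [0.51004455 0.05660484 0.23522842]
```

Run:
```python
from h import *
p,c=shot("wrist")
for P in (H(0,.0022,.053),H(.0,.0022-.011,.053),H(0,.0022,.064),H(0,.0022-.011,.064),H(0,.0022-.011,.085),H(0,.0022,.1),H(0,-.0055,.086),H(0,.0107,.086)): print((proj(c,P)/.64).round(0))
i=cv2.imread("pics/w3.png")[280:520,290:510]
i=cv2.convertScaleAbs(i,alpha=2.2,beta=10)
cv2.imwrite("pics/w3c.png",cv2.resize(i,None,fx=2.5,fy=2.5))
```

```text
[[396. 341.]]
[[396. 318.]]
[[396. 350.]]
[[396. 325.]]
[[396. 342.]]
[[396. 387.]]
[[396. 352.]]
[[396. 391.]]
```

View pics/w3c.png

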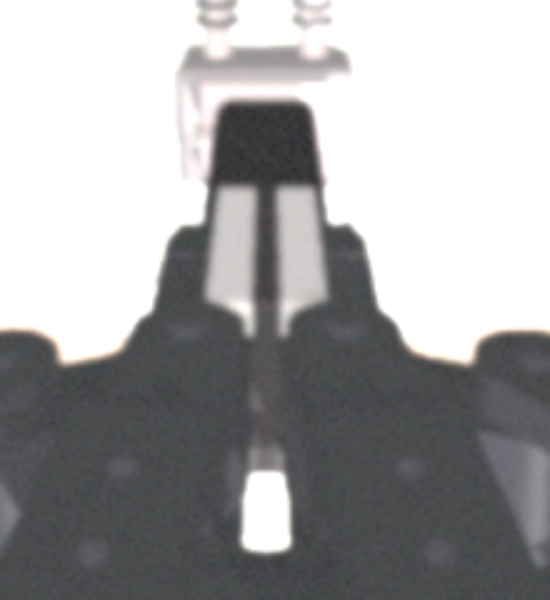

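Run:
```python
from h import *
p,c=shot("scene"); q,c2=shot("side")
u=proj(c,H(0,0,.05))[0].astype(int); w=proj(c2,H(0,0,.05))[0].astype(int)
print(u,w,r.get_state()["gripper_width"],r.get_state()["gripper_force"])
a=p["img"][u[1]-55:u[1]+55,u[0]-65:u[0]+65,::-1];b=q["img"][w[1]-55:w[1]+55,w[0]-65:w[0]+65,::-1]
cv2.imwrite("pics/c1.png",cv2.resize(np.hstack([a,b]),(800,338),interpolation=cv2.INTER_CUBIC))
```

```text
[216 256] [232 188] -0.0017697670797038449 0.0
```

View pics/c1.png

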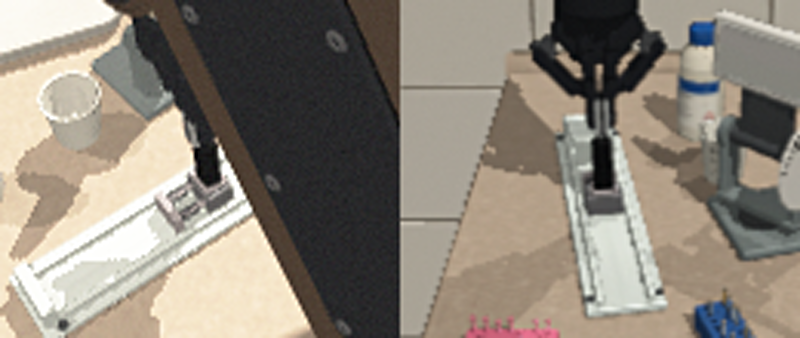

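Run:
```python
from h import *
p,c=shot("scene"); q,c2=shot("side")
for z in (.02,.035,.053,.064,.086,.1,.12):
    for y in (.0027,): print(z,((proj(c,H(0,y,z))[0]-[216-65,256-55])*3.077).round(),((proj(c2,H(0,y,z))[0]-[232-65,188-55])*3.077+[400,0]).round())
```

```text
0.02 [205. 188.] [604. 197.]
0.035 [204. 178.] [604. 184.]
0.053 [202. 166.] [603. 168.]
0.064 [201. 158.] [603. 158.]
0.086 [199. 142.] [602. 138.]
0.1 [198. 132.] [601. 125.]
0.12 [196. 117.] [601. 106.]
```

play_rows(
  deltas=[
    [-0.4,0,0,0,0,0],
    [-0.8,0,0,0,0,0],
    [-1.2,0,0,0,0,0],
    [-1.6,0,0,0,0,0],
    [-2.0,0,0,0,0,0],
  ],
)

```text
time_s: 5.28
tcp_pos: [0.4807, -0.0248, 0.064]
orientation: [2.569, 1.808, -0.0]
ft_force: [-0.0, 0.2, 0.2]
gripper_width: 0.0
gripper_force: 0.0
```

Run:
```python
from h import *
q,c2=shot("side"); p,c=shot("wrist"); s,_=shot("scene")
w=[232,188]
b=q["img"][w[1]-55:w[1]+55,w[0]-65:w[0]+65,::-1]
a=p["img"][150:370,125:385,::-1]
print(toH(r.get_state()["tcp_pos"]),r.get_state()["ft_force"])
cv2.imwrite("pics/c2.png",np.hstack([cv2.resize(a,(400,338)),cv2.resize(b,(400,338),interpolation=cv2.INTER_CUBIC)]))
```

```text
[0.00029617 0.02239927] [ 0.15724597  0.02409278 -0.72849533]
```

View pics/c2.png

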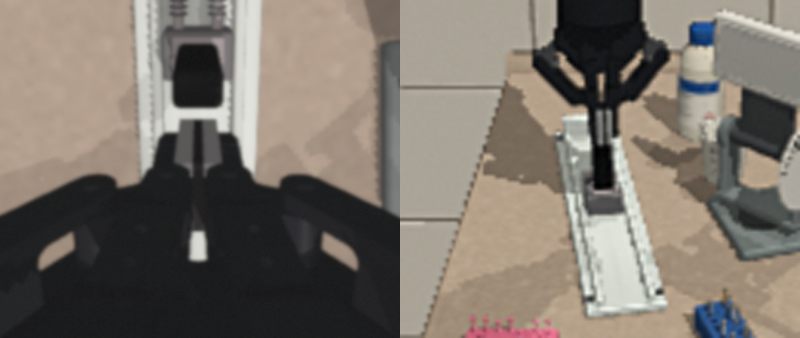

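Run:
```python
from h import *
p,c=shot("wrist")
for row in (179,219.6): 
  for z in (.035,.086): print(row,z,toH(onz(c,[[253.7,row]],z)[0]).round(4))
g=p["img"][170:235,253].mean(1).round();print(g.astype(int))
t=r.get_state()["tcp_pos"]
for z in (.053,.064,.085): print(z,proj(c,np.r_[t[:2]-yh*.011,z]),proj(c,np.r_[t[:2]+yh*.011,z]))
```

```text
179 0.035 [-0.0001 -0.0022]
179 0.086 [-0.0001 -0.0128]
219.6 0.035 [-0.0002  0.0301]
219.6 0.086 [-0.0001  0.0113]
[ 69  76  83  88  98 108 116 108  84  52  28  19  21  22  23  21  23  19
  18  19  23  20  21  22  21  21  21  24  26  28  28  28  27  27  28  28
  28  29  27  27  27  27  27  26  26  24  27  22  28  38  84 149 201 219
 221 220 201 143  77  37  27  27  27  27  28]
0.053 [[253.10347763 203.13610395]] [[253.10582834 232.33597422]]
0.064 [[253.09085249 207.94463438]] [[253.09373026 238.66586674]]
0.085 [[253.06208278 218.90213669]] [[253.06631771 253.00851348]]
```

Run:
```python
from h import *
q,c2=shot("side")
for z in (.33,.341,.36,.38): print(z,(proj(c2,[.4667,-.1972,z])/.64).round(), (proj(c2,np.array([.4667,-.1972,z])+np.r_[xh*.0425,0])/.64).round(),(proj(c2,np.array([.4667,-.1972,z])-np.r_[xh*.0425,0])/.64).round())
t=r.get_state()["tcp_pos"]
for z in (.053,.07,.085,.1): print(z,((proj(c2,np.r_[t[:2],z])[0]-[232-65,188-55])*3.077).round())
i=q["img"][133:243,232-65:232+65]
print([i[rr,64:66].mean().astype(int) for rr in range(20,70)])
```

```text
0.33 [[405. 182.]] [[375. 184.]] [[434. 181.]]
0.341 [[405. 174.]] [[375. 176.]] [[435. 173.]]
0.36 [[405. 161.]] [[374. 162.]] [[435. 160.]]
0.38 [[405. 147.]] [[374. 148.]] [[435. 145.]]
0.053 [205. 178.]
0.07 [204. 162.]
0.085 [204. 148.]
0.1 [203. 134.]
[np.int64(25), np.int64(25), np.int64(22), np.int64(37), np.int64(119), np.int64(131), np.int64(125), np.int64(122), np.int64(120), np.int64(98), np.int64(71), np.int64(66), np.int64(67), np.int64(33), np.int64(20), np.int64(51), np.int64(113), np.int64(120), np.int64(115), np.int64(112), np.int64(108), np.int64(107), np.int64(108), np.int64(107), np.int64(104), np.int64(114), np.int64(104), np.int64(44), np.int64(9), np.int64(5), np.int64(6), np.int64(7), np.int64(10), np.int64(10), np.int64(10), np.int64(11), np.int64(12), np.int64(11), np.int64(11), np.int64(10), np.int64(1), np.int64(35), np.int64(156), np.int64(109), np.int64(82), np.int64(80), np.int64(80), np.int64(77), np.int64(74), np.int64(90)]
```

The handle wasn't gripped. The side view puts the real fingertips about 35 mm higher than the documented offset, at about TCP+24 mm when shut. I'll correct for that from here.

play_rows(
  deltas=[
    [0,0,0,0,0,0],
    [0,0,0,0,0,0],
    [0,0,0,0,0,0],
    [0.9,0,0,0,0,0],
    [1.8,0,0,0,0,0],
    [1.8,0,2,0,0,0],
    [1.8,0,4,0,0,0],
    [1.8,0,4,0,0,0],
  ],
  claw=-1,
)

```text
time_s: 6.52
tcp_pos: [0.4864, -0.0069, 0.0231]
orientation: [-2.568, -1.808, 0.003]
ft_force: [0.2, -0.6, 0.2]
gripper_width: 0.997
gripper_force: 0.0
```

play_rows(
  deltas=[
    [0,0,0,0,0,0],
    [0,0,0,0,0,0],
    [0,0,0,0,0,0],
    [0,0,0,0,0,0],
    [0,0,0,0,0,0],
    [0,0,0,0,0,0],
  ],
  claw=1,
)

```text
time_s: 7.28
tcp_pos: [0.4868, -0.0075, 0.0245]
orientation: [2.569, 1.808, 0.0]
ft_force: [-2.2, 0.7, 7.1]
gripper_width: 0.225
gripper_force: 58.5
```

play_rows(
  deltas=[
    [-1,0,0,0,0,0],
    [-3,0,0,0,0,0],
    [-5.5,0,0,0,0,0],
    [-8,0,0,0,0,0],
    [-10.5,0,0,0,0,0],
    [-12.5,0,0,0,0,0],
    [-13.5,0,0,0,0,0],
    [-13.5,0,0,0,0,0],
  ],
)

```text
time_s: 8.28
tcp_pos: [0.441, -0.1354, 0.0245]
orientation: [2.569, 1.807, -0.0]
ft_force: [-5.2, -6.1, 6.0]
gripper_width: 0.225
gripper_force: 58.9
```

play_rows(
  deltas=[
    [0,0,0,0,0,0],
    [0,0,0,0,0,0],
    [0,0,0,0,0,0],
    [0,0,-5,0,0,0],
    [0,0,-10,0,0,0],
    [0,0,-15,0,0,0],
    [0,0,-20,0,0,0],
  ],
  claw=-1,
)

```text
time_s: 9.15
tcp_pos: [0.441, -0.1343, 0.2258]
orientation: [2.569, 1.808, 0.0]
ft_force: [0.5, -0.4, -1.5]
gripper_width: 1.0
gripper_force: 0.0
```

Run:
```python
from h import *
st=r.get_state();print(st["tcp_pos"],toH(st["tcp_pos"]),st["ft_force"])
p,c=shot("wrist","w4");
def go():
    for m,s in blue(p):
        if s[4]>100:
            u=np.argwhere(m)[:,::-1]; M=np.zeros(m.shape,np.uint8); cv2.fillConvexPoly(M,cv2.convexHull(u.astype(np.int32)),1)
            q,f=fitblock(c,M>0);print(s,q.round(4),"deg",np.degrees(q[2]).round(1),round(f,2))
go()
p,c=shot("side");go()
```

```text
[ 0.44099404 -0.13430007  0.22580374] [0.00055234 0.13900504] [ 0.54154127 -0.42113171 -1.54957598]
[291 207  24  47 568] [ 0.4802 -0.2515 -0.0883] deg -5.1 0.38
[298 293  18  31 260] [ 0.4534 -0.3536 -0.0989] deg -5.7 0.99
[263 232  21  24 268] [ 0.4802 -0.2442 -0.2888] deg -16.5 0.21
[282 269  28  30 426] [ 0.4466 -0.3894 -0.1833] deg -10.5 0.19
```

```bash
cat >> h.py <<'E'
def blue(p):
    h=cv2.cvtColor(p["img"],cv2.COLOR_RGB2HSV)
    m=cv2.morphologyEx(cv2.inRange(h,(98,90,22),(128,255,220)),cv2.MORPH_CLOSE,np.ones((5,5)))
    m=cv2.morphologyEx(m,cv2.MORPH_OPEN,np.ones((4,4)))
    n,l,s,ce=cv2.connectedComponentsWithStats(m)
    return [(l==i,s[i]) for i in range(1,n) if s[i][4]>100]
def blocks(p,c,z0=0):
    out=[]
    for m,s in blue(p):
        q,f=fitblock(c,m,z0)
        w=onz(c,[[s[0]+s[2]/2,s[1]+s[3]/2]],.01)[0]
        if s[4]<4000: out.append((q,f)); print(s,q.round(4),"deg",np.degrees(q[2]).round(1),"err",round(f,2),"H",toH(q).round(4))
    return out
E
python3 - <<'E'
from h import *
p,c=shot("wrist");o=blocks(p,c)
i=p["img"][:,:,::-1].copy()
for q,f in o:
    cv2.polylines(i,[cv2.convexHull(proj(c,boxpts(*q)).astype(np.float32)).round().astype(np.int32)],1,(0,255,255))
a=cv2.resize(i[180:340,250:370],None,fx=3.3,fy=3.3,interpolation=cv2.INTER_CUBIC)
p,c=shot("side");o=blocks(p,c)
i=p["img"][:,:,::-1].copy()
for q,f in o:
    cv2.polylines(i,[cv2.convexHull(proj(c,boxpts(*q)).astype(np.float32)).round().astype(np.int32)],1,(0,255,255))
b=cv2.resize(i[200:360,200:320],None,fx=3.3,fy=3.3,interpolation=cv2.INTER_CUBIC)
cv2.imwrite("pics/c3.png",np.hstack([a,b]))
E
```

```text
[ 289  206   25   48 1002] [ 0.4816 -0.2509 -0.1214] deg -7.0 err 0.22 H [-0.0772  0.2349]
[295 290  25  37 619] [ 0.4509 -0.3758 -0.0956] deg -5.5 err 0.59 H [-0.0906  0.3629]
[264 233  21  23 323] [ 0.4814 -0.2463 -0.2949] deg -16.9 err 0.25 H [-0.0754  0.2307]
[283 269  27  30 503] [ 0.4482 -0.3899 -0.2231] deg -12.8 err 0.21 H [-0.0928  0.377 ]
[ 332  338   90   46 3378] [ 0.4824 -0.6294 -2.1826] deg -125.1 err 0.64 H [-0.2062  0.5908]
```

View pics/c3.png

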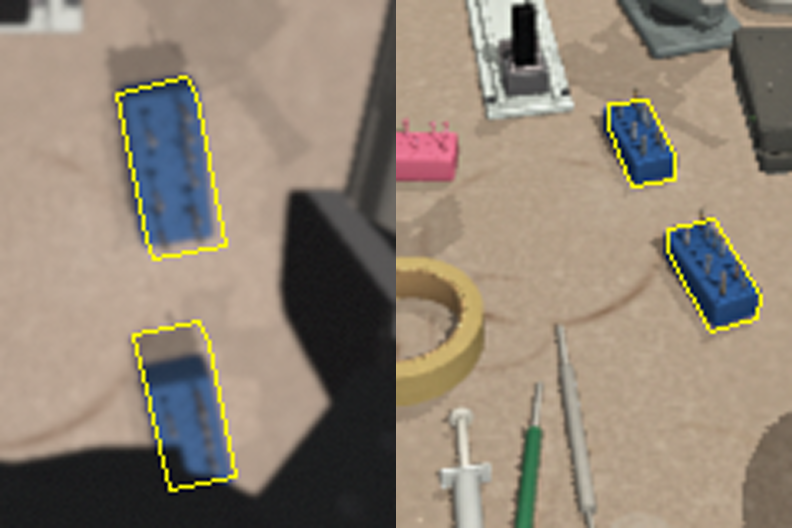

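Run:
```python
from h import *
print(delta([.482,-.235,.14],down(np.radians(82))))
```

```text
[ -8.09   7.21   8.45   0.09   0.02 -11.72]
```

play_rows(
  deltas=[
    [-8,7.2,8.5,0,0,-11.7],
    [-8,7.2,8.5,0,0,-11.7],
    [-8,7.2,8.5,0,0,-11.7],
    [-8,7.2,8.5,0,0,-11.7],
    [-8,7.2,8.5,0,0,-11.7],
  ],
)

```text
time_s: 9.98
tcp_pos: [0.4818, -0.2332, 0.1396]
orientation: [2.371, 2.061, 0.0]
ft_force: [0.1, 0.0, 0.6]
gripper_width: 0.994
gripper_force: 0.0
```

Run:
```python
from h import *
p,c=shot("wrist");o=blocks(p,c);print(r.get_state()["tcp_pos"])
i=p["img"][:,:,::-1].copy()
for q,f in o:
    cv2.polylines(i,[cv2.convexHull(proj(c,boxpts(*q)).astype(np.float32)).round().astype(np.int32)],1,(0,255,255))
cv2.imwrite("pics/c4.png",i)
for q,f in o[:1]:
  # min area rect of block top
  m=blue(p)[0][0]; w=onz(c,np.argwhere(m)[:,::-1],.022)[:,:2].astype(np.float32); print(cv2.minAreaRect(w))
```

```text
[ 240  162   32   66 1862] [ 0.481  -0.2498 -0.1971] deg -11.3 err 0.15 H [-0.0762  0.2341]
[ 232  278   26   43 1034] [ 0.4531 -0.3658 -0.1969] deg -11.3 err 0.37 H [-0.0893  0.3527]
[ 0.48196785 -0.23328111  0.13990016]
((0.4820302128791809, -0.2460511028766632), (0.07406172901391983, 0.03161949664354324), 78.90288543701172)
```

View pics/c4.png

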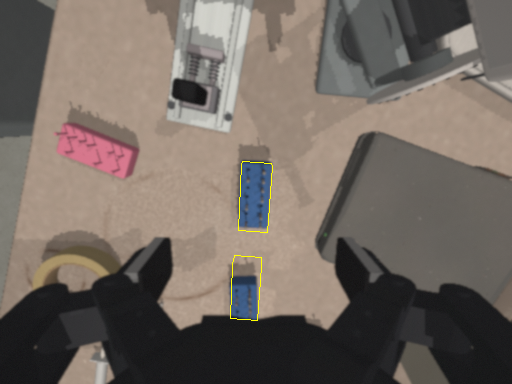

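Run:
```python
from h import *
print(delta([.464,-.322,-.004],down(np.radians(78.9))))
```

```text
[-9.03 -0.56 14.39  0.05  0.02  3.11]
```

play_rows(
  deltas=[
    [-9,-0.6,0,0,0,3.1],
    [-9,-0.6,0,0,0,3.1],
    [-9,-0.6,0,0,0,3.1],
    [-9,-0.6,4,0,0,3.1],
    [-9,-0.6,8,0,0,3.1],
    [-9,-0.6,12,0,0,3.1],
    [-9,-0.6,14.4,0,0,3.1],
    [-9,-0.6,14.4,0,0,3.1],
  ],
  claw=1,
)

```text
time_s: 11.02
tcp_pos: [0.4633, -0.3208, -0.0056]
orientation: [-2.424, -1.995, 0.001]
ft_force: [0.7, 0.2, 0.7]
gripper_width: -0.001
gripper_force: 0.0
```

play_rows(
  deltas=[
    [0,0,0.3,0,0,0],
    [0,0,0.6,0,0,0],
    [0,0,0.9,0,0,0],
    [0,0,1.2,0,0,0],
    [0,0,1.3,0,0,0],
    [0,0,1.4,0,0,0],
  ],
)

```text
time_s: 11.78
tcp_pos: [0.4635, -0.3225, -0.019]
orientation: [2.427, 1.995, -0.0]
ft_force: [0.5, -0.4, 0.9]
gripper_width: -0.001
gripper_force: 0.0
```

play_rows(
  deltas=[
    [0,0,0.1,0,0,0],
    [0,0,0.2,0,0,0],
    [0,0,0.3,0,0,0],
    [0,0,0.4,0,0,0],
  ],
)

```text
time_s: 12.28
tcp_pos: [0.4635, -0.3225, -0.023]
orientation: [2.426, 1.995, -0.0]
ft_force: [0.2, -1.1, -0.4]
gripper_width: -0.005
gripper_force: 0.0
```

play_rows(
  deltas=[
    [0,0,0.1,0,0,0],
    [0,0,0.2,0,0,0],
  ],
)

```text
time_s: 12.52
tcp_pos: [0.4635, -0.3225, -0.025]
orientation: [2.427, 1.995, -0.0]
ft_force: [-1.3, -0.5, 0.2]
gripper_width: -0.003
gripper_force: 0.0
```

play_rows(
  deltas=[
    [0,0,0.1,0,0,0],
    [0,0,0.2,0,0,0],
  ],
)

```text
time_s: 12.78
tcp_pos: [0.4635, -0.3225, -0.027]
orientation: [2.426, 1.995, -0.0]
ft_force: [-0.3, 0.8, -0.5]
gripper_width: 0.003
gripper_force: 0.0
```

play_rows(
  deltas=[
    [0,0,0.1,0,0,0],
    [0,0,0.2,0,0,0],
  ],
)

```text
time_s: 13.02
tcp_pos: [0.4636, -0.3226, -0.0283]
orientation: [2.426, 1.995, 0.0]
ft_force: [-3.4, 2.9, 20.1]
gripper_width: 0.001
gripper_force: 10.0
```

play_rows(
  deltas=[
    [0,0,0.1,0,0,0],
    [0,0,0.2,0,0,0],
  ],
)

```text
time_s: 13.28
tcp_pos: [0.4637, -0.3226, -0.0285]
orientation: [2.425, 1.995, 0.0]
ft_force: [-9.5, 7.8, 43.7]
gripper_width: -0.003
gripper_force: 22.6
```

play_rows(
  deltas=[
    [0,0,0.1,0,0,0],
    [0,0,0.2,0,0,0],
  ],
)

```text
time_s: 13.52
tcp_pos: [0.4637, -0.3226, -0.0286]
orientation: [2.424, 1.994, 0.0]
ft_force: [-13.3, 11.4, 70.5]
gripper_width: -0.004
gripper_force: 35.2
```

play_rows(
  deltas=[
    [0,0,-1,0,0,0],
    [0,0,-5,0,0,0],
    [0,0,-10,0,0,0],
    [0,0,-12.2,0,0,0],
    [0,0,-12.2,0,0,0],
    [0,0,-12.2,0,0,0],
  ],
  claw=-1,
)

```text
time_s: 14.28
tcp_pos: [0.4631, -0.3222, 0.0882]
orientation: [-2.426, -1.995, 0.0]
ft_force: [-0.4, 0.6, 0.0]
gripper_width: 1.002
gripper_force: 0.0
```

Run:
```python
from h import *
p,c=shot("wrist");o=blocks(p,c);p,c=shot("side");blocks(p,c)
print(r.get_state()["tcp_pos"],delta([.4813,-.2487,.02],down(np.radians(78.9))))
```

```text
[ 238   61   40   92 3538] [ 0.4812 -0.2488 -0.1898] deg -10.9 err 0.11 H [-0.076   0.2331]
[ 233  226   38   74 2351] [ 0.4479 -0.3947 -0.0993] deg -5.7 err 0.16 H [-0.0942  0.3816]
[264 233  21  23 324] [ 0.4807 -0.2472 -0.2836] deg -16.3 err 0.25 H [-0.075   0.2318]
[283 269  27  30 499] [ 0.4469 -0.3907 -0.2059] deg -11.8 err 0.22 H [-0.0919  0.3782]
[ 332  338   90   46 3191] [ 0.4801 -0.6293 -2.1965] deg -125.8 err 0.62 H [-0.204   0.5915]
[ 0.46307141 -0.3221637   0.08782488] [ 7.55  0.38  6.79 -0.1  -0.05 -0.04]
```

play_rows(
  deltas=[
    [5,0.3,0,0,0,0],
    [7.5,0.4,0,0,0,0],
    [7.5,0.4,0,0,0,0],
    [7.5,0.4,4,0,0,0],
    [7.5,0.4,8,0,0,0],
    [7.5,0.4,10.8,0,0,0],
    [7.5,0.4,10.8,0,0,0],
    [7.5,0.4,10.8,0,0,0],
  ],
)

```text
time_s: 15.38
tcp_pos: [0.4821, -0.2503, -0.0184]
orientation: [2.427, 1.995, 0.0]
ft_force: [-0.2, 0.1, 0.0]
gripper_width: 0.999
gripper_force: 0.0
```

play_rows(
  deltas=[
    [0,0,0,0,0,0],
    [0,0,0,0,0,0],
    [0,0,0,0,0,0],
    [0,0,0,0,0,0],
    [0,0,0,0,0,0],
    [0,0,0,0,0,0],
  ],
  claw=1,
)

```text
time_s: 16.12
tcp_pos: [0.4821, -0.2498, -0.0181]
orientation: [2.426, 1.995, 0.0]
ft_force: [-2.1, 2.7, 8.1]
gripper_width: 0.382
gripper_force: 59.9
```

play_rows(
  deltas=[
    [0,0,-2,0,0,0],
    [0,0,-5,0,0,0],
    [0,0,-9,0,0,0],
    [0,0,-12,0,0,0],
    [0,0,-13,0,0,0],
    [0,0,-13,0,0,0],
  ],
)

```text
time_s: 16.88
tcp_pos: [0.4819, -0.2496, 0.1109]
orientation: [2.426, 1.995, 0.0]
ft_force: [-0.5, -0.3, -0.9]
gripper_width: 0.38
gripper_force: 60.5
```

Run:
```python
from h import *
st=r.get_state();print(st["tcp_pos"],st["gripper_width"],st["gripper_force"])
p,c=shot("wrist")
for m,s in blue(p): print(s)
t=st["tcp_pos"]; a=np.degrees(np.arctan2(*R.from_rotvec(st["orientation"]).as_matrix()[:2,0][::-1]));print("yaw",a)
blocks(p,c,z0=t[2]+.020)
print(delta(H(0,-.110,t[2]),down(HY)))
```

```text
[ 0.48185006 -0.24960677  0.11093655] 0.3796808562573093 60.49569368362427
[ 222  172   65  149 7738]
yaw 78.86582781939971
[ 3.512e+01 -2.400e+00 -6.000e-02 -5.000e-02 -1.000e-02  8.660e+00]
```

Run:
```python
from h import *
print(delta(H(0,.12,.111),down(HY)))
f=(H(0,.12,.111),down(HY))
print(delta(H(0,-.109,.111),down(HY),f),delta(H(0,-.109,.03),down(HY),f))
```

```text
[ 1.238e+01 -5.860e+00 -7.000e-02 -5.000e-02 -1.000e-02  8.660e+00]
[22.9  0.   0.   0.   0.   0. ] [22.9  0.   8.1  0.   0.   0. ]
```

play_rows(
  deltas=[
    [3,-1.5,0,0,0,2.2],
    [6.2,-3,0,0,0,4.4],
    [9.3,-4.4,0,0,0,6.6],
    [12.4,-5.9,0,0,0,8.7],
    [12.4,-5.9,0,0,0,8.7],
    [12.4,-5.9,0,0,0,8.7],
  ],
)

```text
time_s: 17.68
tcp_pos: [0.4481, -0.1168, 0.1104]
orientation: [-2.57, -1.806, 0.001]
ft_force: [-0.0, 0.6, -1.5]
gripper_width: 0.38
gripper_force: 60.4
```

play_rows(
  deltas=[
    [4,0,0,0,0,0],
    [9,0,0,0,0,0],
    [14,0,0,0,0,0],
    [19,0,0,0,0,0],
    [22.9,0,0,0,0,0],
    [22.9,0,0,0,0,0],
    [22.9,0,4,0,0,0],
    [22.9,0,6,0,0,0],
  ],
)

```text
time_s: 18.68
tcp_pos: [0.5252, 0.0975, 0.0491]
orientation: [-2.571, -1.804, 0.003]
ft_force: [0.9, 0.1, -1.2]
gripper_width: 0.376
gripper_force: 60.4
```

Run:
```python
from h import *
st=r.get_state();print(toH(st["tcp_pos"]),st["tcp_pos"])
p,c=shot("wrist","w5")
b=blue(p);
for m,s in b: print(s)
m=max(b,key=lambda t:t[1][4])[0]
zt=st["tcp_pos"][2]+.018+.022
w=onz(c,np.argwhere(m)[:,::-1],zt)[:,:2].astype(np.float32);R_=cv2.minAreaRect(w);print(R_,toH(R_[0]))
# channel wall edges: brightness profile across holder at z=.015, further towards middle (visible ahead)
print(delta(H(0,-.109,st["tcp_pos"][2]),down(HY)))
```

```text
[-0.00017445 -0.1076169 ] [0.52521806 0.09749558 0.04911845]
[433 131  22  61 416]
[ 222  172   65  134 7485]
((0.5274739861488342, 0.10162322223186493), (0.07571259886026382, 0.03341374918818474), 70.16326141357422) [-0.00089882 -0.11226469]
[ 0.18  0.05 -0.18 -0.23  0.11 -0.1 ]
```

View pics/w5.png

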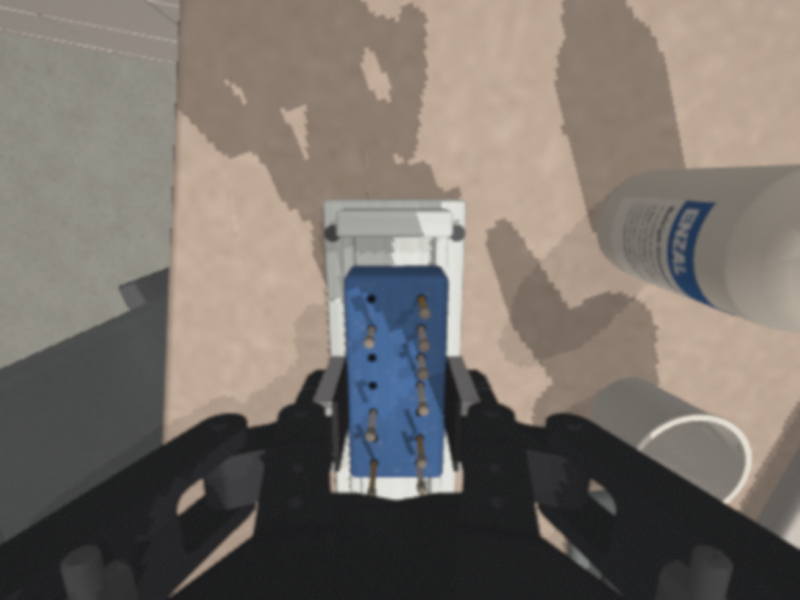

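play_rows(
  deltas=[
    [-0.35,0,0,0,0,0],
    [-0.35,0,2,0,0,0],
    [-0.35,0,4,0,0,0],
    [-0.35,0,4.6,0,0,0],
    [-0.35,0,5,0,0,0],
    [-0.35,0,5,0,0,0],
  ],
)

```text
time_s: 19.48
tcp_pos: [0.5248, 0.0954, 0.0015]
orientation: [2.571, 1.805, 0.001]
ft_force: [-0.3, -0.1, -1.7]
gripper_width: 0.381
gripper_force: 60.4
```

play_rows(
  deltas=[
    [0,0,0.2,0,0,0],
    [0,0,0.4,0,0,0],
    [0,0,0.6,0,0,0],
    [0,0,0.7,0,0,0],
    [0,0,0.7,0,0,0],
  ],
)

```text
time_s: 20.1
tcp_pos: [0.5244, 0.0955, -0.0061]
orientation: [2.571, 1.806, -0.0]
ft_force: [-0.1, 0.6, -2.4]
gripper_width: 0.376
gripper_force: 60.4
```

play_rows(
  deltas=[
    [0,0,0.1,0,0,0],
    [0,0,0.2,0,0,0],
    [0,0,0.3,0,0,0],
    [0,0,0.3,0,0,0],
  ],
)

```text
time_s: 20.6
tcp_pos: [0.5244, 0.0955, -0.0091]
orientation: [-2.571, -1.806, 0.0]
ft_force: [0.3, 0.2, -1.1]
gripper_width: 0.38
gripper_force: 60.4
```

play_rows(
  deltas=[
    [0,0,0.1,0,0,0],
    [0,0,0.1,0,0,0],
  ],
)

```text
time_s: 20.85
tcp_pos: [0.5245, 0.0955, -0.01]
orientation: [2.571, 1.806, 0.0]
ft_force: [-0.6, -0.4, -1.8]
gripper_width: 0.379
gripper_force: 60.4
```

play_rows(
  deltas=[
    [0,0,0.1,0,0,0],
    [0,0,0.1,0,0,0],
  ],
)

```text
time_s: 21.1
tcp_pos: [0.5245, 0.0955, -0.0101]
orientation: [2.571, 1.805, 0.001]
ft_force: [-3.5, 0.2, 12.8]
gripper_width: 0.381
gripper_force: 62.0
```

play_rows(
  deltas=[
    [0,0,0,0,0,0],
    [0,0,0,0,0,0],
    [0,0,0,0,0,0],
    [0,0,0,0,0,0],
    [0,0,-4,0,0,0],
    [0,0,-8,0,0,0],
    [0,0,-10,0,0,0],
  ],
  claw=-1,
)

```text
time_s: 21.98
tcp_pos: [0.525, 0.0956, 0.0909]
orientation: [2.57, 1.805, 0.003]
ft_force: [0.5, 0.5, -1.4]
gripper_width: 1.004
gripper_force: 0.0
```

Run:
```python
from h import *
st=r.get_state();print(toH(st["tcp_pos"]),st["tcp_pos"])
p,c=shot("wrist","w6")
o=blocks(p,c,.008)
for m,s in blue(p):
    w=onz(c,np.argwhere(m)[:,::-1],.03)[:,:2].astype(np.float32);R_=cv2.minAreaRect(w);print(s,np.round(R_[1],4),R_[2],toH(R_[0]))
```

```text
[-0.00060139 -0.10571551] [0.52497569 0.09556197 0.09089894]
[ 461  127   51   62 2575] [0.7514 0.0434 0.7099] deg 40.7 err 0.15 H [-0.2313 -0.1334]
[ 235  154   38   81 2944] [ 0.5253  0.0959 -0.3417] deg -19.6 err 0.12 H [-0.0008 -0.1061]
[ 461  127   51   62 2575] [0.0574 0.0419] 84.07418060302734 [-0.20033505 -0.13884593]
[ 235  154   38   81 2944] [0.0735 0.0323] 70.61117553710938 [-0.00129659 -0.10882534]
```

Run:
```python
from h import *
print(delta(H(0,.12,.12),down(HY)))
f=(H(0,.12,.12),down(HY))
print(delta([.450,-.37,.12],down(np.radians(81)),f))
```

```text
[-22.6   -0.1   -2.78   0.24  -0.09  -0.03]
[-23.77   8.78   0.     0.     0.   -10.8 ]
```

play_rows(
  deltas=[
    [-2,0,-2.8,0,0,0],
    [-7,0,-2.8,0,0,0],
    [-12,0,-2.8,0,0,0],
    [-17,0,-2.8,0,0,0],
    [-22.6,0,-2.8,0,0,0],
    [-22.6,0,-2.8,0,0,0],
  ],
)

```text
time_s: 22.78
tcp_pos: [0.4467, -0.1198, 0.1166]
orientation: [-2.575, -1.799, 0.001]
ft_force: [0.2, 1.4, 0.7]
gripper_width: 1.002
gripper_force: 0.0
```

play_rows(
  deltas=[
    [-5,1.8,0,0,0,-2.5],
    [-10,3.6,0,0,0,-5],
    [-15,5.4,0,0,0,-7.5],
    [-20,7.2,0,0,0,-10],
    [-23.8,8.8,0,0,0,-10.8],
    [-23.8,8.8,0,0,0,-10.8],
    [-23.8,8.8,0,0,0,-10.8],
  ],
)

```text
time_s: 23.65
tcp_pos: [0.4499, -0.3696, 0.1164]
orientation: [-2.388, -2.039, -0.0]
ft_force: [0.3, -0.6, 0.8]
gripper_width: 0.998
gripper_force: 0.0
```

Run:
```python
from h import *
st=r.get_state();print(st["tcp_pos"])
p,c=shot("wrist");o=blocks(p,c)
for m,s in blue(p):
    w=onz(c,np.argwhere(m)[:,::-1],.022)[:,:2].astype(np.float32);R_=cv2.minAreaRect(w);print(s,np.round(R_[0],4),np.round(R_[1],4),R_[2])
p,c=shot("side");blocks(p,c)
p,c=shot("scene");blocks(p,c)
```

```text
[ 0.4498595  -0.3695562   0.11643755]
[ 238  173   34   71 2143] [ 0.4478 -0.3932 -0.1415] deg -8.1 err 0.15 H [-0.0936  0.3802]
[ 238  173   34   71 2143] [ 0.4485 -0.3902] [0.0752 0.0319] 83.60311126708984
[225 174  11  15 149] [ 0.5308  0.1057 -0.4234] deg -24.3 err 0.2 H [-0.0027 -0.1172]
[283 269  27  30 503] [ 0.4482 -0.3899 -0.2231] deg -12.8 err 0.21 H [-0.0928  0.377 ]
[ 332  338   90   46 3038] [ 0.4797 -0.6298 -2.2417] deg -128.4 err 0.6 H [-0.2037  0.5921]
[374 114  26  33 584] [ 0.3003 -0.837  -1.9953] deg -114.3 err 0.62 H [-0.105   0.8478]
[127 231  13  13 142] [ 0.721   0.0664 -2.1173] deg -121.3 err 1.04 H [-0.1949 -0.1447]
[166 274  32  25 449] [ 0.5271  0.094  -0.3338] deg -19.1 err 0.18 H [-0.0031 -0.105 ]
```

Run:
```python
from h import *
print(delta([.448,-.392,-.0185],down(np.radians(82.3))))
```

```text
[-2.260e+00  1.400e-01  1.356e+01 -1.000e-02 -1.000e-02 -1.260e+00]
```

play_rows(
  deltas=[
    [-2.2,0.1,0,0,0,-1.3],
    [-2.2,0.1,4,0,0,-1.3],
    [-2.2,0.1,8,0,0,-1.3],
    [-2.2,0.1,12,0,0,-1.3],
    [-2.2,0.1,13.6,0,0,-1.3],
    [-2.2,0.1,13.6,0,0,-1.3],
    [-2.2,0.1,13.6,0,0,-1.3],
  ],
)

```text
time_s: 24.68
tcp_pos: [0.448, -0.3931, -0.0175]
orientation: [2.364, 2.065, 0.0]
ft_force: [0.1, 0.1, 1.6]
gripper_width: 1.005
gripper_force: 0.0
```

play_rows(
  deltas=[
    [0,0,0,0,0,0],
    [0,0,0,0,0,0],
    [0,0,0,0,0,0],
    [0,0,0,0,0,0],
    [0,0,0,0,0,0],
    [0,0,0,0,0,0],
  ],
  claw=1,
)

```text
time_s: 25.42
tcp_pos: [0.4475, -0.3929, -0.0183]
orientation: [2.366, 2.066, -0.0]
ft_force: [-1.3, 1.0, 6.8]
gripper_width: 0.379
gripper_force: 60.0
```

play_rows(
  deltas=[
    [0,0,-2,0,0,0],
    [0,0,-5,0,0,0],
    [0,0,-9,0,0,0],
    [0,0,-12,0,0,0],
    [0,0,-13,0,0,0],
    [0,0,-13,0,0,0],
  ],
)

```text
time_s: 26.18
tcp_pos: [0.4472, -0.3926, 0.1109]
orientation: [2.366, 2.066, -0.0]
ft_force: [-0.4, -0.3, -1.8]
gripper_width: 0.38
gripper_force: 60.2
```

Run:
```python
from h import *
st=r.get_state();print(st["tcp_pos"],st["gripper_width"])
print(delta(H(0,.12,.111),down(HY)))
f=(H(0,.12,.111),down(HY))
print(delta(H(0,-.026,.05),down(HY),f))
```

```text
[ 0.44724885 -0.39263935  0.11085075] 0.3804961010545355
[ 2.736e+01 -3.650e+00 -2.000e-02  1.000e-02  1.000e-02  1.206e+01]
[14.6  0.   6.1  0.   0.   0. ]
```

play_rows(
  deltas=[
    [5,-0.7,0,0,0,2],
    [10,-1.4,0,0,0,4],
    [15,-2,0,0,0,6],
    [20,-2.7,0,0,0,8],
    [24,-3.2,0,0,0,10],
    [27.4,-3.7,0,0,0,12.1],
    [27.4,-3.7,0,0,0,12.1],
    [27.4,-3.7,0,0,0,12.1],
  ],
)

```text
time_s: 27.18
tcp_pos: [0.4475, -0.1164, 0.1103]
orientation: [-2.57, -1.806, 0.001]
ft_force: [0.1, 0.2, -0.9]
gripper_width: 0.379
gripper_force: 60.2
```

play_rows(
  deltas=[
    [4,0,0,0,0,0],
    [9,0,0,0,0,0],
    [13,0,0,0,0,0],
    [14.4,0,0,0,0,0],
    [14.4,0,2,0,0,0],
    [14.4,0,5,0,0,0],
    [14.4,0,6,0,0,0],
    [14.4,0,6,0,0,0],
  ],
)

```text
time_s: 28.18
tcp_pos: [0.4963, 0.0185, 0.0507]
orientation: [-2.571, -1.804, 0.002]
ft_force: [-0.1, 1.0, -0.7]
gripper_width: 0.38
gripper_force: 60.1
```

Run:
```python
from h import *
st=r.get_state();print(toH(st["tcp_pos"]),st["tcp_pos"])
p,c=shot("wrist","w7")
zt=st["tcp_pos"][2]+.040
for m,s in blue(p):
  for z in (zt,.03):
    w=onz(c,np.argwhere(m)[:,::-1],z)[:,:2].astype(np.float32);R_=cv2.minAreaRect(w);print(s,round(z,3),np.round(R_[1],4),R_[2],toH(R_[0]))
```

```text
[ 0.00026331 -0.02354685] [0.49632847 0.01854397 0.05067066]
[ 457    0   55   44 1068] 0.091 [0.0107 0.0268] 31.95965576171875 [-0.09820538 -0.12829435]
[ 457    0   55   44 1068] 0.03 [0.0156 0.0392] 31.959611892700195 [-0.14349065 -0.14609486]
[ 230   32   51  117 5429] 0.091 [0.0494 0.0221] 70.21172332763672 [-0.00083459 -0.10229436]
[ 230   32   51  117 5429] 0.03 [0.0722 0.0323] 70.21168518066406 [-0.00111054 -0.10807645]
[ 221  174   66  134 7435] 0.091 [0.076  0.0335] 70.13955688476562 [-0.00042604 -0.02702181]
[ 221  174   66  134 7435] 0.03 [0.1111 0.049 ] 70.13980102539062 [-0.00051304  0.0019906 ]
```

play_rows(
  deltas=[
    [-0.3,0,0,0,0,0],
    [-0.3,0,2,0,0,0],
    [-0.3,0,4,0,0,0],
    [-0.3,0,5,0,0,0],
    [-0.3,0,5.6,0,0,0],
    [-0.3,0,5.9,0,0,0],
    [-0.3,0,5.9,0,0,0],
  ],
)

```text
time_s: 29.1
tcp_pos: [0.4956, 0.0164, -0.0078]
orientation: [2.571, 1.806, 0.0]
ft_force: [-0.1, -0.3, -0.5]
gripper_width: 0.378
gripper_force: 60.2
```

play_rows(
  deltas=[
    [0,0,0.1,0,0,0],
    [0,0,0.2,0,0,0],
    [0,0,0.2,0,0,0],
  ],
)

```text
time_s: 29.48
tcp_pos: [0.4955, 0.0164, -0.0099]
orientation: [2.571, 1.806, 0.0]
ft_force: [0.7, -0.1, -1.9]
gripper_width: 0.377
gripper_force: 60.2
```

play_rows(
  deltas=[
    [0,0,0.1,0,0,0],
    [0,0,0.1,0,0,0],
  ],
)

```text
time_s: 29.72
tcp_pos: [0.4955, 0.0164, -0.0102]
orientation: [2.57, 1.805, 0.001]
ft_force: [-1.7, -0.1, 11.7]
gripper_width: 0.379
gripper_force: 61.7
```

play_rows(
  deltas=[
    [0,0,0,0,0,0],
    [0,0,0,0,0,0],
    [0,0,0,0,0,0],
    [0,0,0,0,0,0],
    [0,0,-4,0,0,0],
    [0,0,-9,0,0,0],
    [0,0,-14,0,0,0],
    [0,0,-14,0,0,0],
  ],
  claw=-1,
)

```text
time_s: 30.72
tcp_pos: [0.4969, 0.0163, 0.1321]
orientation: [2.567, 1.803, 0.007]
ft_force: [0.1, 0.1, -0.5]
gripper_width: 0.997
gripper_force: 0.0
```

play_rows(
  deltas=[
    [-5,0,0,0,0,0],
    [-10,0,0,0,0,0],
    [-14,0,0,0,0,0],
    [-14,0,0,0,0,0],
    [-14,0,0,0,0,0],
  ],
)

```text
time_s: 31.35
tcp_pos: [0.4477, -0.1149, 0.1284]
orientation: [-2.571, -1.804, 0.001]
ft_force: [0.3, -0.2, -0.6]
gripper_width: 1.0
gripper_force: 0.0
```

Run:
```python
from h import *
st=r.get_state();print(toH(st["tcp_pos"]),st["tcp_pos"])
p,c=shot("wrist","w8"); np.savez("w8.npz",img=p["img"],R=c[3],e=c[4],f=c[:3])
blocks(p,c,.008)
for m,s in blue(p):
    w=onz(c,np.argwhere(m)[:,::-1],.03)[:,:2].astype(np.float32);R_=cv2.minAreaRect(w);print(s,np.round(R_[1],4),R_[2],toH(R_[0]))
print("handle top expected px",proj(c,[H(0,.14,.086),H(0,.132,.086),H(0,.148,.086)]))
for n in ("rail_grip","lamp_grip"):
  for d in r.silhouettes(p,n): print(n,d["score"],d["bbox"])
```

```text
[0.00079222 0.11850826] [ 0.44771137 -0.11493379  0.12836366]
[ 236    0   38   82 2947] [ 0.4975  0.019  -0.3072] deg -17.6 err 0.07 H [-0.0007 -0.0244]
[ 236    0   38   82 2947] [0.0653 0.0322] 71.18819427490234 [-0.00093169 -0.01634031]
handle top expected px [[254.17822234 229.47651626]
 [254.16965351 220.54754629]
 [254.18663581 238.24359746]]
rail_grip 0.74 [235.8, 161.9, 37.8, 77.8]
lamp_grip 0.75 [416.4, 2.3, 95.6, 165.4]
lamp_grip 0.53 [217.2, 3.3, 74.0, 236.8]
```

play_rows(
  deltas=[
    [-2.2,0.1,0,0,0,0],
    [-2.2,0.1,3,0,0,0],
    [-2.2,0.1,6,0,0,0],
    [-2.2,0.1,9,0,0,0],
    [-2.2,0.1,10.5,0,0,0],
    [-2.2,0.1,10.5,0,0,0],
  ],
)

```text
time_s: 32.25
tcp_pos: [0.4411, -0.1354, 0.0232]
orientation: [-2.568, -1.806, 0.002]
ft_force: [-0.5, 1.2, 0.5]
gripper_width: 1.001
gripper_force: 0.0
```

play_rows(
  deltas=[
    [0,0,0,0,0,0],
    [0,0,0,0,0,0],
    [0,0,0,0,0,0],
    [0,0,0,0,0,0],
    [0,0,0,0,0,0],
    [0,0,0,0,0,0],
  ],
  claw=1,
)

```text
time_s: 33.0
tcp_pos: [0.4407, -0.1361, 0.0246]
orientation: [-2.57, -1.805, 0.001]
ft_force: [-4.5, 0.9, 10.1]
gripper_width: 0.226
gripper_force: 59.1
```

Run:
```python
from h import *
st=r.get_state();print(toH(st["tcp_pos"]),st["tcp_pos"])
p,c=shot("wrist");
i=p["img"][60:240,253].mean(1).astype(int);print(list(i))
for y,z in ((.0,.03),(.02,.03),(.095,.03),(.095,.02),(.132,.086)): print(y,z,proj(c,H(0,y,z)))
```

```text
[0.00019764 0.14075014] [ 0.44073663 -0.13606215  0.02456361]
[np.int64(156), np.int64(156), np.int64(162), np.int64(176), np.int64(193), np.int64(200), np.int64(206), np.int64(211), np.int64(215), np.int64(216), np.int64(209), np.int64(190), np.int64(178), np.int64(182), np.int64(194), np.int64(204), np.int64(212), np.int64(215), np.int64(217), np.int64(218), np.int64(219), np.int64(218), np.int64(218), np.int64(218), np.int64(215), np.int64(211), np.int64(213), np.int64(214), np.int64(209), np.int64(189), np.int64(178), np.int64(183), np.int64(193), np.int64(190), np.int64(173), np.int64(159), np.int64(156), np.int64(156), np.int64(156), np.int64(156), np.int64(156), np.int64(156), np.int64(155), np.int64(156), np.int64(156), np.int64(155), np.int64(155), np.int64(155), np.int64(155), np.int64(155), np.int64(154), np.int64(155), np.int64(154), np.int64(154), np.int64(154), np.int64(155), np.int64(155), np.int64(155), np.int64(155), np.int64(154), np.int64(154), np.int64(154), np.int64(154), np.int64(154), np.int64(155), np.int64(154), np.int64(155), np.int64(155), np.int64(154), np
[... 1127 characters left out ...]
3), np.int64(64), np.int64(63), np.int64(65), np.int64(70), np.int64(77), np.int64(82), np.int64(83), np.int64(85), np.int64(93), np.int64(105), np.int64(113), np.int64(115), np.int64(110), np.int64(90), np.int64(60), np.int64(32), np.int64(22), np.int64(22), np.int64(20), np.int64(20), np.int64(20), np.int64(21), np.int64(22), np.int64(21), np.int64(20), np.int64(21), np.int64(18), np.int64(22), np.int64(17), np.int64(21), np.int64(18), np.int64(20), np.int64(22), np.int64(18), np.int64(21)]
0.0 0.03 [[253.09241793 -27.79535813]]
0.02 0.03 [[253.14154424  16.23790152]]
0.095 0.03 [[253.29802673 156.49745186]]
0.095 0.02 [[253.31267184 154.58018391]]
0.132 0.086 [[253.27237155 255.32390555]]
```

play_rows(
  deltas=[
    [1,0,0,0,0,0],
    [2.4,0,0,0,0,0],
    [3.8,0,0,0,0,0],
    [5.2,0,0,0,0,0],
    [6.4,0,0,0,0,0],
    [7.2,0,0,0,0,0],
    [7.8,0,0,0,0,0],
    [8.4,0,0,0,0,0],
  ],
)

```text
time_s: 34.05
tcp_pos: [0.469, -0.0573, 0.0246]
orientation: [-2.57, -1.806, 0.002]
ft_force: [-8.5, -5.6, 10.7]
gripper_width: 0.226
gripper_force: 59.3
```

play_rows(
  deltas=[
    [0.4,0,0,0,0,0],
    [0.8,0,0,0,0,0],
    [1.2,0,0,0,0,0],
    [1.6,0,0,0,0,0],
    [2.0,0,0,0,0,0],
    [2.0,0,0,0,0,0],
  ],
)

```text
time_s: 34.8
tcp_pos: [0.4757, -0.0385, 0.0246]
orientation: [-2.57, -1.806, 0.002]
ft_force: [-6.9, -0.2, 11.3]
gripper_width: 0.227
gripper_force: 59.3
```

Run:
```python
from h import *
st=r.get_state();print(toH(st["tcp_pos"]),st["tcp_pos"],st["ft_force"][:2]@yh)
p,c=shot("wrist","w9");cv2.imwrite("pics/w9r.png",p["img"][:,:,::-1])
blocks(p,c,.008)
i=p["img"][60:240,253].astype(int)
print([(60+k,*v) for k,v in enumerate(i) if 125<60+k<215])
for y,z in ((-.15,.03),(.002,.03),(-.009,.03),(.002,.02),(-.009,.02)): print(y,z,proj(c,H(0,y,z)))
```

```text
[0.00032929 0.03707812] [ 0.47573041 -0.03847454  0.02456984] 2.5613655469540006
[(126, np.int64(56), np.int64(79), np.int64(112)), (127, np.int64(56), np.int64(79), np.int64(111)), (128, np.int64(55), np.int64(78), np.int64(111)), (129, np.int64(54), np.int64(77), np.int64(111)), (130, np.int64(53), np.int64(77), np.int64(111)), (131, np.int64(53), np.int64(77), np.int64(111)), (132, np.int64(53), np.int64(77), np.int64(110)), (133, np.int64(54), np.int64(79), np.int64(111)), (134, np.int64(53), np.int64(78), np.int64(111)), (135, np.int64(53), np.int64(77), np.int64(110)), (136, np.int64(52), np.int64(76), np.int64(110)), (137, np.int64(53), np.int64(77), np.int64(110)), (138, np.int64(53), np.int64(77), np.int64(110)), (139, np.int64(54), np.int64(78), np.int64(111)), (140, np.int64(53), np.int64(77), np.int64(109)), (141, np.int64(54), np.int64(77), np.int64(109)), (142, np.int64(53), np.int64(77), np.int64(109)), (143, np.int64(54), np.int64(78), np.int64(109)), (144, np.int64(54), np.int64(77), np.int64(108)), (145, np.int64(52), np.int64(75), np.int64(107)), (146, np.int64(52)
[... 2997 characters left out ...]
05, np.int64(69), np.int64(66), np.int64(68)), (206, np.int64(70), np.int64(68), np.int64(69)), (207, np.int64(69), np.int64(67), np.int64(68)), (208, np.int64(76), np.int64(74), np.int64(74)), (209, np.int64(83), np.int64(81), np.int64(82)), (210, np.int64(88), np.int64(85), np.int64(86)), (211, np.int64(90), np.int64(87), np.int64(88)), (212, np.int64(94), np.int64(90), np.int64(90)), (213, np.int64(103), np.int64(97), np.int64(97)), (214, np.int64(117), np.int64(110), np.int64(109))]
-0.15 0.03 [[ 253.30544546 -143.78916337]]
0.002 0.03 [[253.53603571 173.79807942]]
-0.009 0.03 [[253.52308736 155.96457265]]
0.002 0.02 [[253.54496987 170.96414454]]
-0.009 0.02 [[253.53288324 154.06743717]]
```

play_rows(
  deltas=[
    [0.15,0,0,0,0,0],
    [0.3,0,0,0,0,0],
    [0.45,0,0,0,0,0],
    [0.5,0,0,0,0,0],
    [0.5,0,0,0,0,0],
  ],
)

```text
time_s: 35.48
tcp_pos: [0.4773, -0.0341, 0.0246]
orientation: [-2.57, -1.805, 0.002]
ft_force: [-8.7, -6.0, 10.8]
gripper_width: 0.221
gripper_force: 59.4
```

```bash
cat > pl.py <<'E'
from h import *
st=r.get_state();print(toH(st["tcp_pos"]),st["ft_force"])
p,c=shot("wrist");cv2.imwrite("pics/w10.png",p["img"][:,:,::-1])
g=p["img"].astype(int); 
for col in (247,253,259):
    rb=g[120:215,col,0]-g[120:215,col,2]
    k=np.argmax(rb>-14); d=rb[k-1:k+1]; print("edge",col,120+k-1+(-14-d[0])/(d[1]-d[0]), "body",[120+j for j in range(60,95) if g[120+j,col].mean()<110][:1])
E
python3 pl.py
```

```text
[0.00036727 0.03248387] [-8.69232942 -5.97239107 10.78602712]
edge 247 171.3913043478261 body [201]
edge 253 171.54545454545453 body [201]
edge 259 171.38095238095238 body [200]
```

play_rows(
  deltas=[
    [0,0,0,0,0,0],
    [0,0,0,0,0,0],
    [0,0,0,0,0,0],
    [0,0,0,0,0,0],
    [0,0,-4,0,0,0],
    [0,0,-9,0,0,0],
    [0,0,-14,0,0,0],
    [0,0,-18,0,0,0],
  ],
  claw=-1,
)

```text
time_s: 36.52
tcp_pos: [0.4784, -0.0337, 0.2061]
orientation: [2.57, 1.805, 0.001]
ft_force: [0.4, 0.3, -1.0]
gripper_width: 0.999
gripper_force: 0.0
```

Run:
```python
from h import *
st=r.get_state();print(toH(st["tcp_pos"]),st["tcp_pos"])
print(delta([.52,-.10,.33],down(np.radians(78))))
```

```text
[-0.000552    0.03171119] [ 0.47837758 -0.03372343  0.20608655]
[ -4.82   6.18 -12.38   0.08  -0.    -7.84]
```

play_rows(
  deltas=[
    [0,0,-5,0,0,0],
    [-1,2,-9,0,0,-2],
    [-3,4,-12.4,0,0,-4],
    [-4,8,-13.4,0,0,-8],
    [-4,10,-13.4,0,0,-8],
    [-4,10,-13.4,0,0,-8],
    [-4,10,-13.4,0,0,-8],
  ],
)

```text
time_s: 37.4
tcp_pos: [0.5582, -0.1049, 0.3377]
orientation: [-2.438, -1.98, 0.001]
ft_force: [1.3, 0.4, 0.0]
gripper_width: 0.999
gripper_force: 0.0
```

Run:
```python
from h import *
import pickle
st=r.get_state();print(st["tcp_pos"])
p,c=shot("wrist");q,c2=shot("side");s,c3=shot("scene")
pickle.dump((p["img"],c,q["img"],c2,s["img"],c3),open("lamp.pkl","wb"))
for n,(i,cc) in dict(w=(p,c),side=(q,c2),sc=(s,c3)).items():
    for d in r.silhouettes(i,"lamp"): 
        v,u=np.nonzero(d["pixels"]);print(n,d["score"],d["bbox"])
    for d in r.silhouettes(i,"dosing_cup"): print(n,"cup",d["score"],d["bbox"])
a=p["img"][:,:,::-1]
u=proj(c2,[.617,-.106,.12])[0].astype(int);print(u, proj(c,[.617,-.106,.12]))
b=q["img"][u[1]-60:u[1]+60,u[0]-45:u[0]+45,::-1]
a=cv2.resize(a[0:384,100:512],(412,384)); 
cv2.imwrite("pics/lamp.png",cv2.resize(np.hstack([a,cv2.resize(b,(288,384),interpolation=cv2.INTER_CUBIC)]),(800,439)))
```

```text
[ 0.55817952 -0.10489386  0.33774113]
w 0.56 [266.4, 115.8, 72.1, 122.5]
w cup 0.97 [267.3, 69.5, 33.2, 33.3]
side 0.9 [269.4, 134.5, 57.0, 50.6]
side 0.46 [225.0, 185.3, 6.3, 9.6]
sc 0.84 [186.5, 146.0, 29.6, 65.7]
sc cup 0.78 [161.0, 224.9, 24.1, 23.8]
[288 170] [[293.65532998 161.58175115]]
```

View pics/lamp.png

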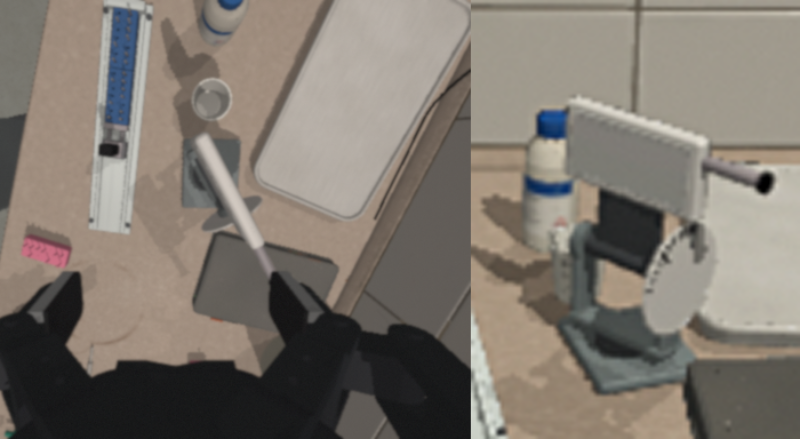

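```bash
cat > lf.py <<'E'
from h import *
import pickle
from scipy.optimize import least_squares
wi,c,si,c2,sc,c3=pickle.load(open("lamp.pkl","rb"))
W=lambda x,y:np.array([100+x/1.1429,y/1.1429]);S=lambda x,y:np.array([243+(x-471)/3.657,110+y/3.657])
def tri(obs):
    f=lambda P:np.concatenate([proj(cc,P)[0]-u for cc,u in obs])
    o=least_squares(f,[.65,-.18,.18]);return o.x,o.fun
tip,e=tri([(c2,S(765,182)),(c3,np.array([331,233])*.64)]);print("tip",tip,e)
root,e=tri([(c2,S(706,165)),(c3,np.array([322,244])*.64),(c,W(258,247))]);print("root",root,e,np.linalg.norm(tip-root))
d=root-tip;print("axis dir deg",np.degrees(np.arctan2(d[1],d[0])),d)
f=onz(c,[W(183,140),W(238,137),W(184,206)],.01)[:,:2];print("foot",f,np.degrees(np.arctan2(*(f[0]-f[2])[::-1])),np.linalg.norm(f[0]-f[2]),np.linalg.norm(f[0]-f[1]))
E
python3 lf.py
```

```text
tip [ 0.64867379 -0.21291628  0.18971156] [-0.18217104  0.19550942 -0.14373573 -0.25544354]
root [ 0.6353008  -0.16869488  0.19296332] [ 1.51436505 -1.33659427 -0.51635923  2.07280893 -0.4419983   0.55569237] 0.046313533461750024
axis dir deg 106.82584215922402 [-0.01337299  0.0442214   0.00325176]
foot [[ 0.58315178 -0.0438626 ]
 [ 0.66732577 -0.05695593]
 [ 0.56395678 -0.14660556]] 79.41768531404463 0.10452063872242383 0.08518624330974994
```

```bash
cat >> lf.py <<'E'
print("---")
h=onz(c,[W(203,140),W(258,245)],.208);d=h[0]-h[1];print("head edge",h,np.degrees(np.arctan2(d[1],d[0])),np.linalg.norm(d))
img=cv2.imread("pics/w2.png",0).astype(float);M=np.load("w2.npy");cw=(c[0],c[1],c[2],M[0],M[1][0])
def edge(pts):
    L=cv2.fitLine(np.array(pts,np.float32),cv2.DIST_HUBER,0,.01,.01).ravel()
    r_=np.abs((np.array(pts)-L[2:])@[-L[1],L[0]]);print("n",len(pts),"res px",np.median(r_).round(2));
    w=onz(cw,np.array([L[2:]-40*L[:2],L[2:]+40*L[:2]])*.64,.01)[:,:2];d=w[1]-w[0];return w,np.degrees(np.arctan2(d[1],d[0]))
g=cv2.GaussianBlur(img,(0,0),2);gx=cv2.Sobel(g,cv2.CV_64F,1,0);gy=cv2.Sobel(g,cv2.CV_64F,0,1)
P=[]
for v in range(250,345,2):
    x0=501+(v-240)/112*8;k=np.arange(int(x0)-9,int(x0)+10);j=k[np.argmin(gx[v,k])];P.append((j,v))
print("left edge",*edge(P))
P=[]
for u in range(508,592,2):
    y0=240-(u-501)/97*9;k=np.arange(int(y0)-8,int(y0)+9);j=k[np.argmin(gy[k,u])];P.append((u,j))
print("top edge",*edge(P))
P=[]
for u in range(513,565,2):
    y0=352-(u-509)/97*7;k=np.arange(int(y0)-8,int(y0)+9);j=k[np.argmax(gy[k,u])];P.append((u,j))
print("bottom edge",*edge(P))
E
python3 lf.py
```

```text
tip [ 0.64867379 -0.21291628  0.18971156] [-0.18217104  0.19550942 -0.14373573 -0.25544354]
root [ 0.6353008  -0.16869488  0.19296332] [ 1.51436505 -1.33659427 -0.51635923  2.07280893 -0.4419983   0.55569237] 0.046313533461750024
axis dir deg 106.82584215922402 [-0.01337299  0.0442214   0.00325176]
foot [[ 0.58315178 -0.0438626 ]
 [ 0.66732577 -0.05695593]
 [ 0.56395678 -0.14660556]] 79.41768531404463 0.10452063872242383 0.08518624330974994
---
head edge [[ 0.5970632  -0.04626897  0.208     ]
 [ 0.63319004 -0.15985597  0.208     ]] 107.6434937993096 0.11919376769889568
n 48 res px 0.25
left edge [[ 0.57724121 -0.05422072]
 [ 0.56030097 -0.129306  ]] -102.71382489238161
n 42 res px 0.3
top edge [[ 0.58083392 -0.03945727]
 [ 0.64984127 -0.05444008]] -12.249872003037826
n 26 res px 0.3
bottom edge [[ 0.54660953 -0.14436133]
 [ 0.6207909  -0.16184594]] -13.262598445974774
```

```bash
cat >> h.py <<'E'
HG=np.array([.613,-.1025,.09]);PHI=np.radians(77.3)
def L(s,a,off=.095,ztool=.047):
    ps=PHI+s; yl=np.array([np.cos(ps),np.sin(ps),0]); xl=np.array([yl[1],-yl[0],0])
    return HG-.1*np.sin(a)*xl-off*yl+[0,0,.1*np.cos(a)-ztool]
E
python3 - <<'E'
from h import *
s=np.radians(30.1);P=L(s,0);print(P)
print(delta(P+[0,0,.12],down(PHI+s)),delta(P,down(PHI+s),(P+[0,0,.12],down(PHI+s))))
E
```

```text
[ 0.64140888 -0.19315283  0.143     ]
[-6.910e+00  9.890e+00  7.510e+00  1.000e-02  1.000e-02 -2.923e+01] [ 0.  0. 12.  0.  0.  0.]
```

play_rows(
  deltas=[
    [-1.7,2.5,1,0,0,-7.3],
    [-3.4,5,2,0,0,-14.6],
    [-5.2,7.5,4,0,0,-22],
    [-6.9,9.9,7.5,0,0,-29.2],
    [-6.9,9.9,7.5,0,0,-29.2],
    [-6.9,9.9,7.5,0,0,-29.2],
    [-6.9,9.9,7.5,0,0,-29.2],
  ],
)

```text
time_s: 38.72
tcp_pos: [0.6416, -0.1926, 0.2647]
orientation: [1.86, 2.529, 0.001]
ft_force: [-0.7, 0.4, 0.3]
gripper_width: 0.998
gripper_force: 0.0
```

Run:
```python
from h import *
s=np.radians(30.1);P=L(s,0)
st=r.get_state();print(st["tcp_pos"],delta(P,down(PHI+s)))
p,c=shot("wrist")
# verify: bar expected pixels and brightness profile across it
ps=PHI+s;yl=np.array([np.cos(ps),np.sin(ps),0]);xl=np.array([yl[1],-yl[0],0])
for o in (.085,.1,.112):
    Q=[HG+[0,0,.1]-o*yl+t*xl for t in np.arange(-.03,.031,.003)]
    uv=proj(c,Q);print(o,uv[10].round(),[int(p["img"][int(v),int(u)].mean()) for u,v in uv])
```

```text
[ 0.64161831 -0.19260134  0.26469392] [-0.03 -0.06 12.17  0.1   0.08 -0.06]
0.085 [253. 185.] [95, 95, 94, 94, 95, 94, 95, 94, 94, 101, 134, 144, 120, 136, 145, 146, 144, 146, 150, 145, 144]
0.1 [253. 200.] [96, 96, 95, 95, 94, 94, 94, 94, 94, 107, 135, 143, 117, 94, 94, 89, 64, 96, 141, 143, 141]
0.112 [253. 212.] [95, 95, 95, 93, 93, 92, 91, 93, 92, 107, 134, 142, 115, 90, 93, 94, 94, 95, 95, 86, 62]
```

play_rows(
  deltas=[
    [0,0.2,3,0,0,0],
    [0,0.2,6,0,0,0],
    [0,0.2,9,0,0,0],
    [0,0.2,11,0,0,0],
    [0,0.2,12.1,0,0,0],
    [0,0.2,12.1,0,0,0],
    [0,0.2,12.1,0,0,0],
  ],
)

```text
time_s: 39.65
tcp_pos: [0.6439, -0.1927, 0.1432]
orientation: [1.86, 2.53, 0.001]
ft_force: [0.2, -0.3, 0.5]
gripper_width: 0.997
gripper_force: 0.0
```

play_rows(
  deltas=[
    [0,0,0,0,0,0],
    [0,0,0,0,0,0],
    [0,0,0,0,0,0],
    [0,0,0,0,0,0],
    [0,0,0,0,0,0],
    [0,0,0,0,0,0],
    [0,0,0,0,0,0],
  ],
  claw=1,
)

```text
time_s: 40.52
tcp_pos: [0.6435, -0.1926, 0.1422]
orientation: [1.861, 2.531, -0.0]
ft_force: [-0.6, -0.7, 2.9]
gripper_width: 0.118
gripper_force: 58.4
```

```bash
cat > arc.py <<'E'
from h import *
import sys
s0,a0=map(float,sys.argv[1:3]); R0=down(PHI+s0); P0=L(s0,a0)
for k in sys.argv[3:]:
    s,a=map(float,k.split(",")); print(k,delta(L(s,a),down(PHI+s),(P0,R0)).tolist())
E
python3 - <<'E'
from h import *
st=r.get_state();t=st["tcp_pos"];Rm=R.from_rotvec(st["orientation"]).as_matrix()
d=t[:2]-HG[:2];print(t,st["ft_force"],st["torque"],"rad",np.linalg.norm(d),"yaw",np.degrees(np.arctan2(Rm[1,0],Rm[0,0])),"bar az s",np.degrees(np.arctan2(-d[1],-d[0]))-77.3)
E
python3 arc.py .525 0 .45,0 .375,0 .3,0 .225,0 .15,0 .075,0 0,0
```

```text
[ 0.64349441 -0.19261094  0.14218466] [-0.64386582 -0.69082975  2.91548609] [-0.0021103   0.29360677  0.1221632 ] rad 0.09513091478821117 yaw 107.36513892170221 bar az s 31.396311230923075
.45,0 [0.03, -0.71, 0.0, 0.0, 0.0, 4.3]
.375,0 [0.11, -1.42, 0.0, 0.0, 0.0, 8.59]
.3,0 [0.24, -2.12, 0.0, 0.0, 0.0, 12.89]
.225,0 [0.42, -2.81, 0.0, 0.0, 0.0, 17.19]
.15,0 [0.66, -3.48, 0.0, 0.0, 0.0, 21.49]
.075,0 [0.95, -4.13, 0.0, 0.0, 0.0, 25.78]
0,0 [1.28, -4.76, 0.0, 0.0, 0.0, 30.08]
```

play_rows(
  deltas=[
    [0.03,-0.71,0,0,0,4.3],
    [0.11,-1.42,0,0,0,8.6],
    [0.24,-2.12,0,0,0,12.9],
    [0.42,-2.81,0,0,0,17.2],
    [0.66,-3.48,0,0,0,21.5],
    [0.95,-4.13,0,0,0,25.8],
    [1.28,-4.76,0,0,0,30.1],
    [1.28,-4.76,0,0,0,30.1],
  ],
)

```text
time_s: 41.52
tcp_pos: [0.5938, -0.1967, 0.1424]
orientation: [2.453, 1.958, -0.003]
ft_force: [-6.1, -13.1, 2.9]
gripper_width: 0.119
gripper_force: 58.6
```

```bash
python3 - <<'E'
from h import *
st=r.get_state();t=st["tcp_pos"];Rm=R.from_rotvec(st["orientation"]).as_matrix()
print(t,st["ft_force"],st["torque"],st["gripper_width"],"yaw",np.degrees(np.arctan2(Rm[1,0],Rm[0,0])),L(0,0),delta(L(0,0),down(PHI)))
E
python3 arc.py 0 -.02 0,.08 0,.18 0,.28 0,.38 0,.48 0,.58 0,.66 0,.70 0,.72
```

```text
[ 0.59380954 -0.1967319   0.1423556 ] [ -6.06143647 -13.10511999   2.89645659] [-2.03925065  0.79887599 -0.00491196] 0.118573446197165 yaw 77.18106806172769 [ 0.59211461 -0.19517578  0.143     ] [ 0.11 -0.2  -0.06  0.06  0.17 -0.12]
0,.08 [-0.0, -1.0, 0.03, 0.0, 0.0, 0.0]
0,.18 [-0.0, -1.99, 0.16, 0.0, 0.0, 0.0]
0,.28 [-0.0, -2.96, 0.39, 0.0, 0.0, 0.0]
0,.38 [-0.0, -3.91, 0.71, 0.0, 0.0, 0.0]
0,.48 [-0.0, -4.82, 1.13, 0.0, 0.0, 0.0]
0,.58 [-0.0, -5.68, 1.63, 0.0, 0.0, 0.0]
0,.66 [-0.0, -6.33, 2.1, 0.0, 0.0, 0.0]
0,.70 [-0.0, -6.64, 2.35, 0.0, 0.0, 0.0]
0,.72 [-0.0, -6.79, 2.48, 0.0, 0.0, 0.0]
```

play_rows(
  deltas=[
    [0,-1,0.03,0,0,0],
    [0,-2,0.16,0,0,0],
    [0,-2.95,0.39,0,0,0],
    [0,-3.9,0.71,0,0,0],
    [0,-4.8,1.13,0,0,0],
    [0,-5.7,1.63,0,0,0],
    [0,-6.3,2.1,0,0,0],
    [0,-6.65,2.35,0,0,0],
  ],
)

```text
time_s: 42.52
tcp_pos: [0.53, -0.1807, 0.1197]
orientation: [2.452, 1.958, 0.002]
ft_force: [-2.4, -3.4, 12.7]
gripper_width: 0.12
gripper_force: 65.5
```

play_rows(
  deltas=[
    [0,0,0,0,0,0],
    [0,0,0,0,0,0],
    [0,0,0,0,0,0],
  ],
)

```text
time_s: 42.9
tcp_pos: [0.5298, -0.1807, 0.1195]
orientation: [2.453, 1.959, 0.001]
ft_force: [-4.5, -4.4, 10.6]
gripper_width: 0.12
gripper_force: 65.1
```

Run:
```python
from h import *
st=r.get_state();t=st["tcp_pos"];Rm=R.from_rotvec(st["orientation"]).as_matrix()
print(t,st["ft_force"],st["torque"],st["gripper_width"],"yaw",np.degrees(np.arctan2(Rm[1,0],Rm[0,0])))
xl=np.array([np.sin(PHI),-np.cos(PHI)]);d=(t-HG)[:2]; print("xl",d@xl,"asin",np.arcsin(-d@xl/.1),"z",np.arccos((t[2]+.047-.09)/.1))
```

```text
[ 0.52983887 -0.18073277  0.11954325] [-4.51304576 -4.40600802 10.57231166] [-0.63592944  0.31777534 -0.23164048] 0.120126156829094 yaw 77.22527650432772
xl -0.06392737659873066 asin 0.6935534814135582 z 0.6990832467984386
```

play_rows(
  deltas=[
    [0,0,0,0,0,0],
    [0,0,0,0,0,0],
    [0,0,0,0,0,0],
    [0,0,0,0,0,0],
    [0,0,0,0,0,0],
    [0,0,-5,0,0,0],
    [0,0,-11,0,0,0],
    [0,0,-16,0,0,0],
  ],
  claw=-1,
)

```text
time_s: 43.9
tcp_pos: [0.5294, -0.1798, 0.2809]
orientation: [2.453, 1.961, 0.001]
ft_force: [0.6, -0.2, -0.0]
gripper_width: 0.997
gripper_force: 0.0
```

play_rows(
  deltas=[
    [0,0,-5,0,0,0],
    [0,0,-5,0,0,0],
    [0,0,-5,0,0,0],
    [0,0,-5,0,0,0],
    [0,0,-5,0,0,0],
    [0,0,-5,0,0,0],
    [0,0,-5,0,0,0],
    [0,0,-5,0,0,0],
  ],
)

```text
time_s: 44.9
tcp_pos: [0.5294, -0.1799, 0.3285]
orientation: [2.454, 1.961, -0.0]
ft_force: [0.4, -0.5, 0.9]
gripper_width: 0.998
gripper_force: 0.0
```

Run:
```python
from h import *
st=r.get_state();print(st["tcp_pos"])
p,c=shot("wrist");q,c2=shot("side")
cv2.imwrite("pics/fw.png",p["img"][:,:,::-1]);cv2.imwrite("pics/fs.png",q["img"][:,:,::-1])
yl=np.array([np.cos(PHI),np.sin(PHI),0]);xl=np.array([yl[1],-yl[0],0])
# bar: profile across (along xl) at predicted height, for a few candidate offsets along bar
z=.09+.1*np.cos(.698)
for o in (.075,.085,.095,.105,.112):
    t=np.arange(-.1,-.03,.001);Q=[HG+[0,0,z-.09]-o*yl+k*xl for k in t]
    uv=proj(c,Q);g=cv2.remap(cv2.GaussianBlur(p["img"],(3,3),0).mean(2).astype(np.float32),uv[:,0].astype(np.float32),uv[:,1].astype(np.float32),cv2.INTER_LINEAR).ravel()
    print(o,uv[35].round(),[f"{k*1000:.0f}:{int(v)}" for k,v in zip(t[::2],g[::2])])
p2,c3=shot("scene");blocks(p2,c3,.008);blocks(p,c,.008)
for d in r.silhouettes(p,"lamp"): print(d["score"],d["bbox"])
for d in r.silhouettes(p2,"dosing_cup")[:1]: print("cup",d["bbox"])
```

```text
[ 0.52939382 -0.17988784  0.32848234]
0.075 [253. 162.] ['-100:130', '-98:131', '-96:131', '-94:131', '-92:130', '-90:130', '-88:131', '-86:130', '-84:129', '-82:129', '-80:130', '-78:132', '-76:134', '-74:133', '-72:131', '-70:121', '-68:115', '-66:126', '-64:138', '-62:140', '-60:135', '-58:127', '-56:127', '-54:129', '-52:129', '-50:130', '-48:131', '-46:131', '-44:132', '-42:132', '-40:132', '-38:131', '-36:130', '-34:132', '-32:135']
0.085 [253. 170.] ['-100:130', '-98:132', '-96:133', '-94:132', '-92:129', '-90:128', '-88:131', '-86:137', '-84:139', '-82:139', '-80:142', '-78:145', '-76:146', '-74:144', '-72:139', '-70:125', '-68:120', '-66:131', '-64:140', '-62:141', '-60:134', '-58:131', '-56:139', '-54:145', '-52:146', '-50:145', '-48:146', '-46:147', '-44:147', '-42:147', '-40:147', '-38:146', '-36:145', '-34:144', '-32:145']
0.095 [253. 178.] ['-100:142', '-98:144', '-96:145', '-94:146', '-92:145', '-90:144', '-88:145', '-86:147', '-84:146', '-82:146', '-80:146', '-78:147', '-76:147', '-74:147', '-72:142', '-70:124', '-68:121', '-66:134', '-64:141', '-62:140', '-60:132', '
[... 592 characters left out ...]
8:147', '-96:147', '-94:148', '-92:149', '-90:149', '-88:148', '-86:147', '-84:148', '-82:148', '-80:147', '-78:145', '-76:145', '-74:141', '-72:130', '-70:115', '-68:120', '-66:134', '-64:139', '-62:135', '-60:125', '-58:127', '-56:140', '-54:147', '-52:148', '-50:148', '-48:147', '-46:144', '-44:143', '-42:145', '-40:147', '-38:148', '-36:148', '-34:145', '-32:144']
[127 231  13  13 141] [ 0.7134  0.0711 -2.126 ] deg -121.8 err 1.08 H [-0.1861 -0.1465]
[164 260  56  41 857] [ 0.513   0.0727 -0.3419] deg -19.6 err 0.52 H [ 0.0029 -0.0802]
[ 196    0   25   57 1234] [ 0.5062  0.0388 -0.3177] deg -18.2 err 0.11 H [-0.0021 -0.0459]
0.97 [241.3, 30.1, 64.1, 166.4]
cup [158.5, 222.8, 22.8, 26.9]
```

```bash
python3 -c "
from bench import r
print(r.finish_job())"
```

```text
the job is handed in; nothing more can be done
None
```

I've handed the job in, but the judge returned no verdict. By my measurements, both blue blocks present stand in the channel against the stop, the plunger is pressed about 10 mm, and the lamp is square to its foot at about 0.70 rad. The cup and bottle were never touched.

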